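# Turn a cut panel over into the marking jig

### The job

Turn the freshly cut panel over for marking its white face: slide it out over an edge of the honeycomb bed until it sticks out far enough to get a finger under it, take hold of it there, turn it blue film side down, and lay it white side up on the brown marking jig, flat and pushed up snug against both metal stops with its long side along the long stop. Keep the panel off the bench, do not let it fall, and leave the bottle, tray and scraper where they are.

Things in the scene. Friction and masses are not known exactly. Their poses are not given: they have to be found in the camera images.
- panel_c (a point): Centre of the flat rigid acrylic panel, 160 mm long (its x) by 120 mm wide (its y) by 8 mm thick (its z), about 0.18 kg: too wide to straddle either way. Its +z face has a blue film, its -z face is white; it starts blue side up, wholly on the bed. Four dark dots near its corners are small screw holes.
- bed_top (a point): Centre of the upper surface of the honeycomb bed (aluminium frame, fixed to the bench): flat, 300 mm along its x by 220 mm along its y, no rim, 85 mm above the bench. The deck is 22 mm deep and stands on four thin feet 125 mm along x and 70 mm along y from the centre, so around the edges it is open below. z up.
- nest (a point): Where the centre of the seated panel must be, half-way up its thickness. The jig is a fixed brown fibreboard with its top 18 mm above the bench; this point is 4 mm above that top. Its x (long side) and y (short side) are those of the jig, z up. In this frame the board reaches from -100 to +110 mm in x and from -80 to +90 mm in y.
- long_stop (a point): Top inner edge of the jig's long aluminium stop, at its middle. The stop runs 130 mm along the jig's x, is 15 mm wide and 12 mm high above the board. Its inner face is 60 mm from the nest point, on the +y side. Same axes as the nest.
- short_stop (a point): Top inner edge of the jig's short aluminium stop, at its middle. The stop runs 85 mm along the jig's y, is 15 mm wide and 12 mm high above the board. Its inner face is 80 mm from the nest point, on the +x side. Same axes as the nest.
- notch (a point): Centre of a thumb notch cut right through the jig board, at the level of the board's top: 75 mm along the jig's x, 45 mm along its y, open to the board's -y edge. It reaches 25 mm under the seated panel's long side, so that a finger can be under the panel as it is laid down. Same axes as the nest.
- cleaner_c (a point): Half-way up a white bottle with a blue cap, 60 mm in diameter, 150 mm high, standing loose on the bench. Leave alone.
- tray_c (a point): Centre of a black tray of cut discs, 160 x 110 x 35 mm, loose on the bench. Leave alone.
- scraper_c (a point): About the middle of a scraper with an orange handle, 170 mm long, 24 mm wide and high, lying loose on the bench. Leave alone.
There are look-alikes about, which are no part of the job. Of the things that look like the part that bears panel_c, the largest one is meant.

How it is judged:
On the way, in this order (a step that is already met when the one before it is completed fails the run):
1. the panel, still lying flat on the bed blue side up, sticks out at least 25 mm past an edge of the bed ((y of panel_c in the frame of bed_top above 0.075 m or y of panel_c in the frame of bed_top below -0.075 m or x of panel_c in the frame of bed_top above 0.095 m or x of panel_c in the frame of bed_top below -0.095 m) and angle between panel_c's own z axis and vertical below 0.15 rad and z of panel_c in the frame of bed_top between -0.005 and 0.015 m), for 0.1 s.
2. the panel is held in the fingers, clear of the bed (contact force between panel and the fingers above 1 N and contact force between panel and bed below 0.05 N and height (world z) of panel_c above 0.1 m), for 0.1 s.
At the end, for the whole second after the job is handed in: The panel rests still on the jig, white side up (flat within 4 degrees), its centre within 4 mm of the nest point along x, y and z (3 mm in z), its long side along the long stop within 3 degrees (angle between panel_c's own z axis and vertical above 3.07 rad and x of panel_c in the frame of nest between -0.004 and 0.004 m and y of panel_c in the frame of nest between -0.004 and 0.004 m and z of panel_c in the frame of nest between -0.003 and 0.003 m and angle between the x axis of panel_c and the x axis of nest, either way round below 0.05 rad and linear speed of panel below 0.01 m/s); the robot touches nothing.
It fails at once if the panel falls on or touches the bench (contact force between panel and table above 0.3 N).
It fails at once if the bottle is moved more than 20 mm (distance of cleaner_c from where it was at the start of the episode above 0.02 m).
It fails at once if the tray is moved more than 20 mm (distance of tray_c from where it was at the start of the episode above 0.02 m).
It fails at once if the scraper is moved more than 20 mm (distance of scraper_c from where it was at the start of the episode above 0.02 m).
It also fails if it takes over 70 s, if anything falls off the work surface, if the arm or the gripper's body presses on something with over 40 N, if the wrist force passes 120 N, or if a joint passes its speed limit or range.

### The arm

A 6-joint arm with a two-finger parallel gripper is mounted at the origin on the work surface. World frame = base frame: x ahead of the robot, y to its left, z up, the work surface at z = 0. Lengths are in m, angles in rad, forces in N, time in s.
With the tool pointing down it reaches from about 0.375 to 0.9 m from the base axis. Payload 3.1 kg.
Tool frame: the origin (TCP) lies at the very end of the fingers, on their centre line; the grasp point (between the pads) lies robot.grasp_offset behind it (robot.grasp_offset is the distance from the TCP to the grasp point, in m); z points along the fingers, y is the direction in which the jaws open and shut (so a half turn about z gives the same grasp; the last joint's range is limited). The gripper opens to 87 mm and grips with 3 to 60 N. Pads are 19 mm wide; open, the fingers measure 117 mm over their backs; the gripper's body (75 mm by 190 mm) begins 51 mm behind the grasp point.
Start: joints at [-1.512, 0.527, 1.433, -0, 1.181, -0.178], TCP at [0.147, -0.607, 0.223] pointing down, gripper open.
Joint ranges: [-3.08, 3.08], [-0.75, 2.2], [0.22, 2.44], [-1.43, 4.57], [0, 2.65], [-2.85, 2.85]. Speed limits (rad/s): [2.79, 2.79, 3.14, 3.14, 3.14, 3.14].

### API

Orientations are given as a unit quaternion [x, y, z, w].
In Python, from rig import robot gives the robot as it stands.
- The arm moves only by the tool drive_tool, never from a script. Its argument "targets" is one flat list of numbers, 6 for each row, row after row: the shift along the tool's x, y, z in cm, then the turn, a rotation vector about the tool's x, y, z in degrees. A call has 1 to 12 rows; each row is the pose to reach, as a shift and turn from the pose commanded when the call began, along the tool's axes at that moment; what a row does not reach only later rows make up. A row lasts 1/12 s, in which the tool goes at most 41.7 mm and 7.16 degrees, less where a joint would pass 70% of its speed; a pose out of reach is approached as far as the arm can. A call with a gripper value outside its range is refused whole. "grip" is the gripper command: -1 is fully open, 1 is shut, values between are in proportion, set as the call begins (left out, the last holds). The fingers move at their own pace and stop on an object; "squeeze" is the grip in N (left out, the last holds). Time passes only in rows, so rows that repeat a pose let the fingers close. It gives the time, the measured TCP pose, the force and the opening at its end, in the units of the state.
- robot.get_obs(): the state, without advancing time (a new reading comes with each control period).
- robot.camera(name): name is "scene" or "top"; returns (picture, depth): 480x640x3 uint8, red, green, blue; 480x640 float32, m along the optical axis (not along the pixel's ray), 0 where there is no reading.
- robot.calibration(name): a dict with "mtx" (3x3 intrinsics, pixels), "distortion" ([k1, k2, p1, p2, k3] as OpenCV has them; the pictures are not rectified), "R" (3x3) and "t" (3): a world point X has camera coordinates R X + t. Camera axes: x right, y down, z forward; pixel columns grow to the right and rows downward; lengths in m; the calibration is good to about 2 mm. A picture is of the moment at which its call begins. calibration takes no time and is no camera call.
- robot.hand_in(): hands the job in, once; it reports no verdict.
The state is a dict: "time": time; "q": joint angles; "joint_velocities": joint speeds; "joint_torque": joint torques, N m; "position": TCP position; "tool_rot": TCP orientation; "ft_force": force on the tool from outside, world axes, zero at the start; "moment": the same for the moment, N m; "grip_width": finger opening in m.
Only numpy, scipy, OpenCV 4.12 (cv2) and the standard library are available. Lean on these libraries where they do the work, as an engineer would, in place of code of your own. Each camera call takes 0.05 s, during which the arm holds its last target.

## Working session

There is one attempt and no reset: what is moved stays moved. The work goes in short steps, Python scripts to look and compute and a tool call to move; the robot and the scene stay as the last step left them, time stands still between calls to the robot, and variables do not carry over. Pictures are saved under pics/ and viewed, and the job is handed in when it is done.

Besides the shell and the picture viewer there is one more tool, called after ">>>" as name(argument=value, ...) on one line, values as JSON. drive_tool: Moves the arm, as the interface text tells. Its arguments: {"type":"object","properties":{"targets":{"type":"array","items":{"type":"number"}},"grip":{"type":"number"},"squeeze":{"type":"number"}},"required":["targets"]}

```bash
ls; mkdir -p pics
python3 - <<'E'
from rig import robot
import cv2,numpy as np
for n in ("scene","top"):
    p,d=robot.camera(n); cv2.imwrite(f"pics/{n}0.png",p[:,:,::-1]); np.save(f"pics/{n}0.npy",d); c=robot.calibration(n); print(n,{k:np.round(np.array(v),3).tolist() for k,v in c.items()})
print(robot.grasp_offset); print(robot.get_obs())
E
```

```text
pics
scene {'mtx': [[468.068, 0.0, 320.586], [0.0, 468.068, 242.852], [0.0, 0.0, 1.0]], 'distortion': [0.016, 0.0, 0.0, 0.0, 0.0], 'R': [[0.882, 0.47, 0.018], [0.252, -0.44, -0.862], [-0.397, 0.765, -0.507]], 't': [-0.491, -0.046, 1.418]}
top {'mtx': [[557.724, 0.0, 319.103], [0.0, 557.724, 236.091], [0.0, 0.0, 1.0]], 'distortion': [-0.17, 0.0, 0.0, 0.0, 0.0], 'R': [[0.003, -1.0, 0.009], [-0.999, -0.004, -0.051], [0.051, -0.009, -0.999]], 't': [-0.004, 0.544, 1.797]}
0.0187
{'time': 0.1, 'q': array([-1.51148896e+00,  5.28386686e-01,  1.43380104e+00, -3.43103295e-05,
        1.18142028e+00, -1.78490009e-01]), 'joint_velocities': array([ 8.16420156e-04, -6.24994324e-04, -2.90158643e-03,  1.77040019e-03,
        9.08437802e-05, -9.83379688e-04]), 'joint_torque': array([ 6.65355637e-04, -4.40983665e+01, -1.77150661e+01,  6.35591475e-02,
        5.32842509e-02, -4.34730225e-05]), 'position': array([ 0.1472106 , -0.60671329,  0.22165267]), 'tool_rot': array([ 9.92938595e-01,  1.18625166e-01,  4.41770429e-05, -1.00683446e-03]), 'ft_force': array([-0.69462071, -0.03999116, -0.42690255]), 'moment': array([-0.00143097,  0.02435231,  0.01181484]), 'grip_width': 0.08712845527762056}
```

View pics/scene0.png

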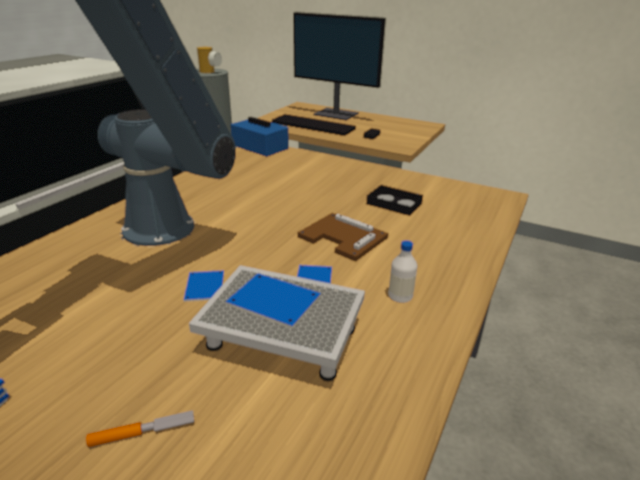

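View pics/top0.png

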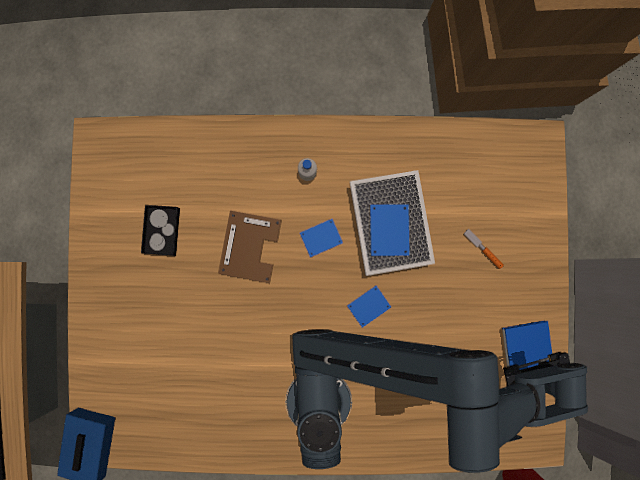

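```bash
cat > h.py <<'E'
from rig import robot
import cv2,numpy as np
from scipy.spatial.transform import Rotation as Ro
def ray(n,px):
    c=robot.calibration(n);K=np.array(c["mtx"]);D=np.array(c["distortion"]);R=np.array(c["R"]);t=np.array(c["t"])
    u=cv2.undistortPoints(np.array(px,float).reshape(-1,1,2),K,D)[:,0]
    d=np.c_[u,np.ones(len(u))]@R
    return -R.T@t,d
def plane(n,px,z):
    o,d=ray(n,px); s=(z-o[2])/d[:,2]; return o+d*s[:,None]
def proj(n,P):
    c=robot.calibration(n)
    return cv2.projectPoints(np.array(P,float).reshape(-1,1,3),cv2.Rodrigues(np.array(c["R"]))[0],np.array(c["t"],float),np.array(c["mtx"]),np.array(c["distortion"]))[0][:,0]
def rect_on(n,mask,z,k=6,amin=200):
    out=[]
    cs,_=cv2.findContours(mask.astype(np.uint8)*255,cv2.RETR_EXTERNAL,cv2.CHAIN_APPROX_NONE)
    for c in cs:
        if cv2.contourArea(c)<amin: continue
        W=plane(n,c[:,0].astype(float),z)[:,:2]
        (cx,cy),(w,h),a=cv2.minAreaRect((W*1000).astype(np.float32))
        if w<h: w,h,a=h,w,a+90
        a=(a+90)%180-90
        m=c[:,0].mean(0)
        out.append((m.round(),cx,cy,w,h,a))
    return out
E
python3 - <<'E'
from h import *
for n in("top","scene"):
    im=cv2.imread(f"pics/{n}0.png"); hsv=cv2.cvtColor(im,cv2.COLOR_BGR2HSV)
    H,S,V=[hsv[:,:,i] for i in range(3)]
    m=(H>100)&(H<125)&(S>150)&(V>90)
    m=cv2.morphologyEx(m.astype(np.uint8),cv2.MORPH_CLOSE,np.ones((5,5)))
    print(n); 
    for r in rect_on(n,m,.093): print('blue',np.round(r[1:],1),r[0])
    for r in rect_on(n,m,.002): print('blue z0',np.round(r[1:],1),r[0])
im=cv2.imread("pics/top0.png"); hsv=cv2.cvtColor(im,cv2.COLOR_BGR2HSV); H,S,V=[hsv[:,:,i] for i in range(3)]
print(im[175,385],im[184,353],im[245,231],im[235,245],im[300,200])
big=cv2.resize(im[150:300,200:520],None,fx=2.5,fy=2.5,interpolation=cv2.INTER_CUBIC); cv2.imwrite("pics/crop0.png",big)
d=np.load("pics/top0.npy")
for p in [(390,230),(360,200),(320,238),(369,306),(525,343),(245,235),(231,245),(100,300),(307,163)]:
    o,dd=ray("top",[p]); print(p,(o+dd[0]*d[p[1],p[0]]).round(3))
E
```

```text
top
blue [-160.5  770.4  219.4  133.4  -11.6] [ 80. 449.]
blue [ 195.5 -670.5  146.1  139.5  -81.3] [527. 344.]
blue [ 323.7 -155.9  109.1   80.8  -55.2] [369. 306.]
blue [536.3  -6.3 108.4  80.8 -65.8] [321. 238.]
blue [ 5.621e+02 -2.194e+02  1.594e+02  1.196e+02  1.000e-01] [389. 230.]
blue z0 [-192.7  810.2  231.   140.4  -11.6] [ 80. 449.]
blue z0 [ 182.  -706.6  153.8  146.8  -81.3] [527. 344.]
blue z0 [ 317.  -164.9  114.9   85.   -55.2] [369. 306.]
blue z0 [540.7  -7.4 114.1  85.  -65.8] [321. 238.]
blue z0 [ 5.679e+02 -2.317e+02  1.678e+02  1.259e+02  1.000e-01] [389. 230.]
scene
blue [ 561.1 -221.6  156.4  116.4    0.8] [273. 298.]
blue [ 406.2 -256.8   93.1   71.3  -55.4] [203. 284.]
blue [ 592.4 -102.4   70.9   55.6   23.5] [315. 273.]
blue [-149.5  770.7  214.8  150.9  -11.6] [259. 128.]
blue z0 [ 492.7 -121.8  180.3  134.1    0.8] [273. 298.]
blue z0 [ 314.2 -162.4  107.3   82.2  -55.4] [203. 284.]
blue z0 [528.9  15.6  81.7  64.1  23.5] [315. 273.]
blue z0 [-326.5 1022.2  247.6  174.   -11.6] [259. 128.]
[119 141 167] [176 182 194] [197 201 208] [ 48  73 103] [ 73 115 157]
(390, 230) [ 0.561 -0.223  0.088]
(360, 200) [ 0.654 -0.128  0.093]
(320, 238) [ 0.538 -0.005  0.012]
(369, 306) [ 0.319 -0.164  0.02 ]
(525, 343) [ 0.195 -0.676  0.046]
(245, 235) [0.547 0.238 0.022]
(231, 245) [0.514 0.282 0.033]
(100, 300) [0.329 0.728 0.003]
(307, 163) [0.759 0.037 0.151]
```

View pics/crop0.png

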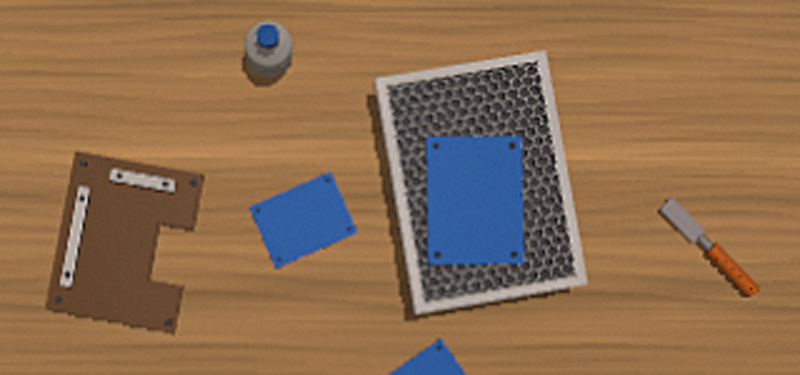

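Run:
```python
from h import *
im=cv2.imread("pics/top0.png"); hsv=cv2.cvtColor(im,cv2.COLOR_BGR2HSV); H,S,V=[hsv[:,:,i].astype(int) for i in range(3)]
d=np.load("pics/top0.npy")
vv,uu=np.mgrid[0:480,0:640]
o,dd=ray("top",np.c_[uu.ravel(),vv.ravel()]); Z=(o+dd*d.ravel()[:,None])[:,2].reshape(480,640)
print("table z",np.median(Z[280:320,100:200]))
roi=np.zeros((480,640),bool); roi[150:300,335:450]=1
m=(Z>.06)&(Z<.12)&roi
m=cv2.morphologyEx(m.astype(np.uint8),cv2.MORPH_OPEN,np.ones((3,3)))
for r in rect_on("top",m,.085): print("bed depth",np.round(r[1:],1))
white=(S<60)&(V>130)&roi
for r in rect_on("top",cv2.morphologyEx(white.astype(np.uint8),cv2.MORPH_CLOSE,np.ones((3,3))),.085): print("bed white",np.round(r[1:],1))
roi=np.zeros((480,640),bool); roi[195:300,205:295]=1
wood=(V>130)&(S>50)
j=(~wood)&roi
j=cv2.morphologyEx(j.astype(np.uint8),cv2.MORPH_OPEN,np.ones((3,3)))
for r in rect_on("top",j,.018): print("jig",np.round(r[1:],1),r[0])
cv2.imwrite("pics/jm.png",cv2.resize(j[195:300,205:295]*255,None,fx=5,fy=5))
s=(S<60)&(V>140)&roi
for r in rect_on("top",s,.030,amin=20): print("stop",np.round(r[1:],1),r[0])
```

```text
table z -0.0012021233688465083
bed depth [ 585.7 -230.2  300.2  221.3    9.9]
bed white [ 585.4 -229.7  299.9  221.     9.9]
jig [509.6 223.7 211.  173.5 -10.3] [250. 247.]
stop [516.8 287.4 130.4  14.  -10.3] [229. 244.]
stop [590.2 200.1  83.3  15.4  79.4] [257. 222.]
```

View pics/jm.png

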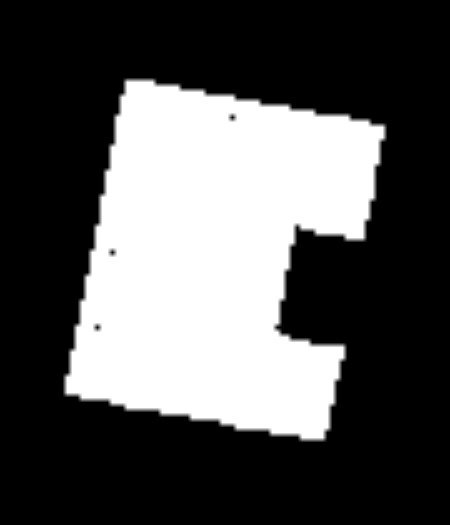

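```bash
cat >> h.py <<'E'
def Rdes(zdir,xdir):
    z=np.array(zdir,float);z/=np.linalg.norm(z);x=np.array(xdir,float);x-=z*(x@z);x/=np.linalg.norm(x)
    return np.c_[x,np.cross(z,x),z]
def delta(pos,R=None,show=True):
    o=robot.get_obs();R0=Ro.from_quat(o["tool_rot"]).as_matrix()
    s=R0.T@(np.array(pos)-o["position"])*100
    r=np.zeros(3) if R is None else Ro.from_matrix(R0.T@R).as_rotvec(degrees=True)
    print("delta cm",s.round(2),"deg",r.round(2),"| rows",max(np.linalg.norm(s)/4.17,np.linalg.norm(r)/7.16).round(1))
def st():
    o=robot.get_obs();R0=Ro.from_quat(o["tool_rot"]).as_matrix()
    print("t",round(o["time"],2),"p",o["position"].round(4),"q",o["q"].round(3),"f",o["ft_force"].round(2),"g",round(o["grip_width"],4)); print("x",R0[:,0].round(3),"z",R0[:,2].round(3))
jx=np.array([np.cos(np.radians(-10.3)),np.sin(np.radians(-10.3)),0]); jy=np.array([-jx[1],jx[0],0]); nest=np.array([.5044,.2204,.022])
def injig(P): P=np.atleast_2d(P); return np.c_[(P-nest)@jx,(P-nest)@jy,P[:,2]-nest[2]]
E
python3 - <<'E'
from h import *
print(injig(plane("top",[(205+a/5-.4,195+b/5-.4) for a,b in [(297,228),(278,330),(362,240),(343,345)]],.018)).round(4))
st(); delta([.5615,-.335,.2],Rdes([0,0,-1],[0,1,0]))
E
```

```text
[[ 0.0332 -0.0384 -0.004 ]
 [-0.0339 -0.0386 -0.004 ]
 [ 0.0333 -0.0813 -0.004 ]
 [-0.0357 -0.0818 -0.004 ]]
t 0.1 p [ 0.1472 -0.6067  0.2217] q [-1.511  0.528  1.434 -0.     1.181 -0.178] f [-0.69 -0.04 -0.43] g 0.0871
x [0.972 0.236 0.   ] z [-0.     0.002 -1.   ]
delta cm [ 46.66 -16.64   2.21] deg [ -0.08  -0.09 -76.37] | rows 11.9
```

>>> drive_tool(targets=[46.7, -16.6, 2.2, 0, 0, -76.4, 46.7, -16.6, 2.2, 0, 0, -76.4, 46.7, -16.6, 2.2, 0, 0, -76.4, 46.7, -16.6, 2.2, 0, 0, -76.4, 46.7, -16.6, 2.2, 0, 0, -76.4, 46.7, -16.6, 2.2, 0, 0, -76.4, 46.7, -16.6, 2.2, 0, 0, -76.4, 46.7, -16.6, 2.2, 0, 0, -76.4, 46.7, -16.6, 2.2, 0, 0, -76.4, 46.7, -16.6, 2.2, 0, 0, -76.4, 46.7, -16.6, 2.2, 0, 0, -76.4, 46.7, -16.6, 2.2, 0, 0, -76.4])

```text
time: 1.1
position: [0.5636, -0.3339, 0.1999]
tool_rot: [0.706, 0.709, 0.0, -0.001]
ft_force: [-0.2, -0.7, -0.2]
grip_width: 0.0871
```

Run:
```python
from h import *
st(); delta([.5615,-.315,.11],Rdes([0,0,-1],[0,1,0]))
```

```text
t 1.1 p [ 0.5636 -0.3339  0.1999] q [-0.705  0.593  1.374  0.     1.176 -0.709] f [-0.24 -0.73 -0.21] g 0.0871
x [-0.004  1.     0.001] z [-0.001  0.001 -1.   ]
delta cm [ 1.89 -0.2   9.  ] deg [-0.03 -0.05  0.23] | rows 2.2
```

>>> drive_tool(targets=[1.0, -0.2, 4, 0, 0, 0.2, 1.9, -0.2, 8, 0, 0, 0.2, 1.9, -0.2, 10.5, 0, 0, 0.2, 1.9, -0.2, 11.1, 0, 0, 0.2, 1.9, -0.2, 11.1, 0, 0, 0.2, 1.9, -0.2, 11.1, 0, 0, 0.2, 1.9, -0.2, 11.1, 0, 0, 0.2])

```text
time: 1.68
position: [0.5605, -0.3179, 0.0902]
tool_rot: [0.708, 0.706, 0.0, 0.001]
ft_force: [-0.8, -0.4, 0.3]
grip_width: 0.0869
```

Run:
```python
from h import *
st(); p,d=robot.camera("scene"); cv2.imwrite("pics/s1.png",cv2.resize(p[200:400,150:420,::-1],None,fx=2.5,fy=2.5))
```

```text
t 1.68 p [ 0.5605 -0.3179  0.0902] q [-0.689  0.714  1.487 -0.     0.939 -0.685] f [-0.77 -0.38  0.32] g 0.0869
x [ 0.003  1.    -0.001] z [ 0.001 -0.001 -1.   ]
```

View pics/s1.png

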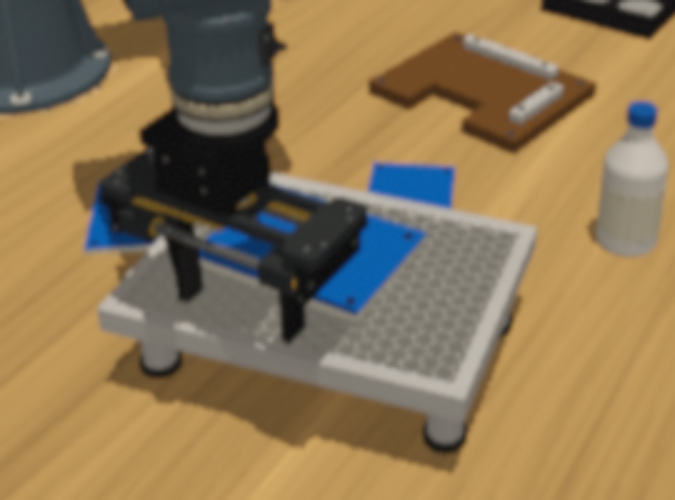

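>>> drive_tool(targets=[0.8, 0, 0.15, 0, 0, 0, 1.6, 0, 0.15, 0, 0, 0, 2.3, 0, 0.15, 0, 0, 0, 3.0, 0, 0.15, 0, 0, 0, 3.7, 0, 0.15, 0, 0, 0, 4.4, 0, 0.15, 0, 0, 0, 5.1, 0, 0.15, 0, 0, 0, 5.8, 0, 0.15, 0, 0, 0, 6.5, 0, 0.15, 0, 0, 0, 7.2, 0, 0.15, 0, 0, 0, 7.6, 0, 0.15, 0, 0, 0, 7.8, 0, 0.15, 0, 0, 0])

```text
time: 2.73
position: [0.5604, -0.2384, 0.0882]
tool_rot: [0.708, 0.706, -0.0, 0.0]
ft_force: [-0.3, -0.1, 0.4]
grip_width: 0.087
```

```bash
cat >> h.py <<'E'
def blue(n,z,name,roi=None):
    p,d=robot.camera(n); im=p[:,:,::-1].copy(); cv2.imwrite(f"pics/{name}.png",im)
    hsv=cv2.cvtColor(im,cv2.COLOR_BGR2HSV);H,S,V=[hsv[:,:,i] for i in range(3)]
    m=((H>100)&(H<125)&(S>150)&(V>70)).astype(np.uint8)
    m=cv2.morphologyEx(m,cv2.MORPH_CLOSE,np.ones((5,5)))
    for r in rect_on(n,m,z): print(n,'blue',np.round(r[1:],1),r[0])
    return im,d
E
python3 - <<'E'
from h import *
st(); im,d=blue("top",.093,"t2"); blue("scene",.093,"s2")
cv2.imwrite("pics/t2c.png",cv2.resize(im[150:350,300:500],None,fx=3,fy=3))
E
```

```text
t 2.73 p [ 0.5604 -0.2384  0.0882] q [-0.585  0.68   1.582 -0.     0.879 -0.583] f [-0.34 -0.11  0.4 ] g 0.087
x [ 0.002  1.    -0.   ] z [ 0. -0. -1.]
top blue [-159.2  769.4  222.   137.   -11.3] [ 80. 449.]
top blue [ 165.6 -674.4  200.1  149.4    9.7] [529. 354.]
top blue [535.8  -6.3 108.7  79.6 -65.7] [321. 237.]
top blue [ 563.4 -162.9  156.4  100.2   -0. ] [367. 226.]
scene blue [ 405.4 -255.7   95.8   71.2  -55.4] [202. 284.]
scene blue [ 618.8 -146.5  161.7   48.2  -83. ] [314. 287.]
scene blue [ 525.2 -180.3  137.7   78.9  -63.7] [272. 282.]
scene blue [-132.1  704.6  290.    88.9  -57.9] [253. 133.]
```

View pics/t2c.png

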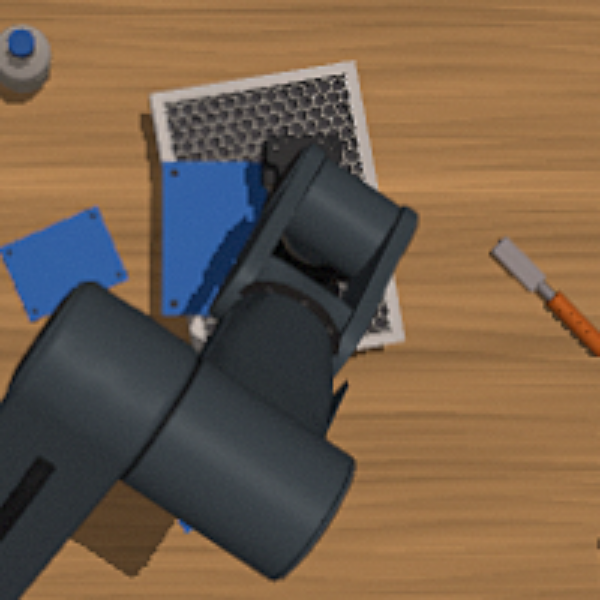

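View pics/s2.png

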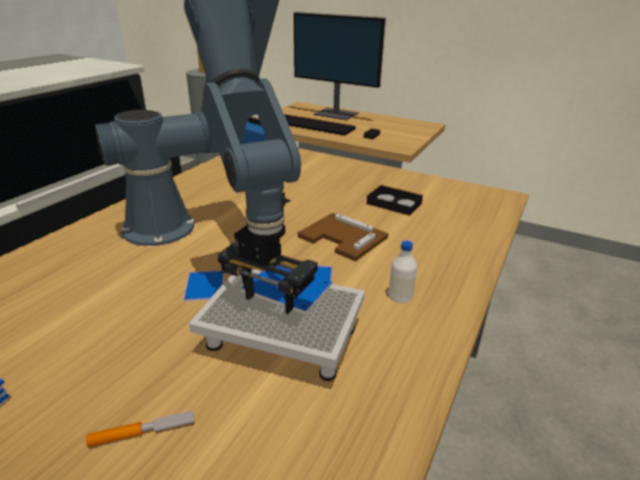

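>>> drive_tool(targets=[0.6, 0, 0, 0, 0, 0, 1.2, 0, 0, 0, 0, 0, 1.8, 0, 0, 0, 0, 0, 2.4, 0, 0, 0, 0, 0, 2.9, 0, 0, 0, 0, 0, 3.2, 0, 0, 0, 0, 0, 3.2, 0, 0, 0, 0, 0, 3.2, 0, 0, 0, 0, 0])

```text
time: 3.5
position: [0.5601, -0.2063, 0.0879]
tool_rot: [0.708, 0.706, 0.0, -0.001]
ft_force: [0.1, -0.1, -0.2]
grip_width: 0.0872
```

Run:
```python
from h import *
st(); im,d=blue("top",.093,"t3")
delta([.555,-.24,.3],Rdes([0,0,-1],[1,0,0]))
delta([.5615,.06,.22],Rdes([0,-np.cos(np.radians(60)),-np.sin(np.radians(60))],[1,0,0]))
```

```text
t 3.5 p [ 0.5601 -0.2063  0.0879] q [-5.400e-01  6.690e-01  1.613e+00  1.000e-03  8.600e-01 -5.380e-01] f [ 0.07 -0.14 -0.24] g 0.0872
x [0.003 1.    0.001] z [-0.001  0.001 -1.   ]
top blue [-159.7  769.6  223.1  137.   -11.4] [ 80. 449.]
top blue [ 165.6 -674.4  200.1  149.4    9.7] [529. 354.]
top blue [562.8 -61.8 240.1 155.9 -89.7] [341. 230.]
delta cm [ -3.33  -0.52 -21.21] deg [-5.000e-02 -1.000e-02  8.983e+01] | rows 12.5
delta cm [ 26.67   0.05 -13.19] deg [-23.59 -23.48  87.59] | rows 13.1
```

>>> drive_tool(targets=[-1.5, 0, 0, 0, 0, 0, -3, 0, -2, 0, 0, 7, -3.3, 0, -6, 0, 0, 14, -3.3, 0, -10, 0, 0, 21, -3.3, 0, -14, 0, 0, 28, -3.3, -0.2, -18, 0, 0, 35, -3.3, -0.5, -20, 0, 0, 42, -3.3, -0.5, -20, 0, 0, 49, -3.3, -0.5, -20, 0, 0, 56, -3.3, -0.5, -20, 0, 0, 63, -3.3, -0.5, -20, 0, 0, 70, -3.3, -0.5, -20, 0, 0, 77])

```text
time: 4.55
position: [0.555, -0.2414, 0.2882]
tool_rot: [0.994, 0.108, 0.0, 0.0]
ft_force: [-0.0, 0.6, -0.5]
grip_width: 0.087
```

Run:
```python
from h import *
st(); 
delta([.5615,.06,.26],Rdes([0,-np.cos(np.radians(60)),-np.sin(np.radians(60))],[1,0,0]))
delta([.5615,.06,.26],Rdes([0,0,-1],[1,0,0]))
```

```text
t 4.55 p [ 0.555  -0.2414  0.2882] q [-0.595  0.434  1.405 -0.     1.302  0.759] f [-0.    0.56 -0.51] g 0.087
x [ 0.977  0.215 -0.   ] z [ 0. -0. -1.]
delta cm [  7.12 -29.29   2.81] deg [-29.86  -3.25  12.14] | rows 7.3
delta cm [  7.12 -29.29   2.81] deg [ 0.02 -0.   12.42] | rows 7.3
```

>>> drive_tool(targets=[7.1, -29.3, 2.8, 0, 0, 12.4, 7.1, -29.3, 2.8, 0, 0, 12.4, 7.1, -29.3, 2.8, 0, 0, 12.4, 7.1, -29.3, 2.8, 0, 0, 12.4, 7.1, -29.3, 2.8, 0, 0, 12.4, 7.1, -29.3, 2.8, 0, 0, 12.4, 7.1, -29.3, 2.8, 0, 0, 12.4, 7.1, -29.3, 2.8, 0, 0, 12.4, 7.1, -29.3, 2.8, 0, 0, 12.4])

```text
time: 5.3
position: [0.5591, 0.0637, 0.2597]
tool_rot: [1.0, 0.006, -0.0, -0.0]
ft_force: [-0.5, -0.3, 0.4]
grip_width: 0.0869
```

Run:
```python
from h import *
st(); im,d=blue("top",.093,"t4");im2,d=blue("scene",.093,"s4")
cv2.imwrite("pics/t4c.png",cv2.resize(im[150:350,250:450],None,fx=3,fy=3))
c=np.cos(np.radians(35));s=np.sin(np.radians(35))
delta([.5615,.02,.24],Rdes([0,-c,-s],[1,0,0]))
```

```text
t 5.3 p [0.5591 0.0637 0.2597] q [-8.500e-02  4.010e-01  1.546e+00  1.000e-03  1.195e+00  1.473e+00] f [-0.45 -0.33  0.41] g 0.0869
x [ 1.     0.012 -0.001] z [-0.001  0.001 -1.   ]
top blue [-159.8  769.6  223.   137.   -11.4] [ 80. 449.]
top blue [ 165.6 -674.7  200.2  149.6    9.8] [529. 354.]
top blue [ 323.7 -155.9  109.1   80.8  -55.2] [369. 306.]
top blue [562.1 -91.4 205.3 159.4  89.8] [351. 232.]
scene blue [ 406.2 -256.8   93.1   71.3  -55.4] [203. 284.]
scene blue [ 5.626e+02 -1.287e+02  1.564e+02  1.317e+02 -2.000e-01] [295. 278.]
scene blue [-76.  660.6 436.2 226.2 -52.7] [259. 136.]
delta cm [0.13 4.04 2.01] deg [-54.94  -0.23   0.42] | rows 7.7
```

View pics/t4c.png

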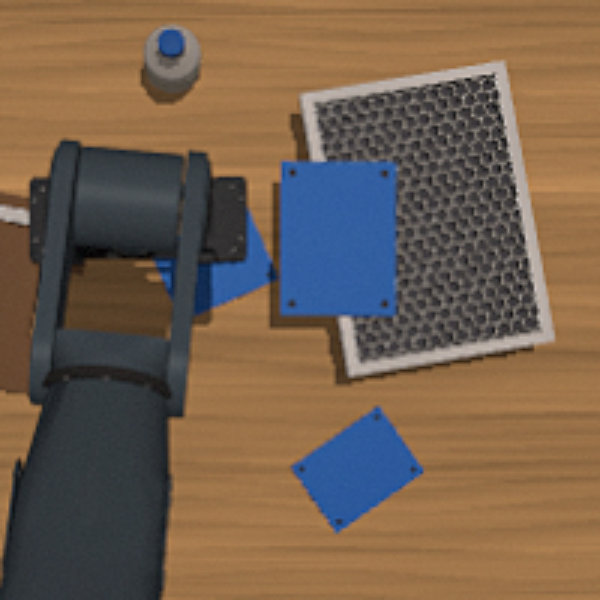

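View pics/s4.png

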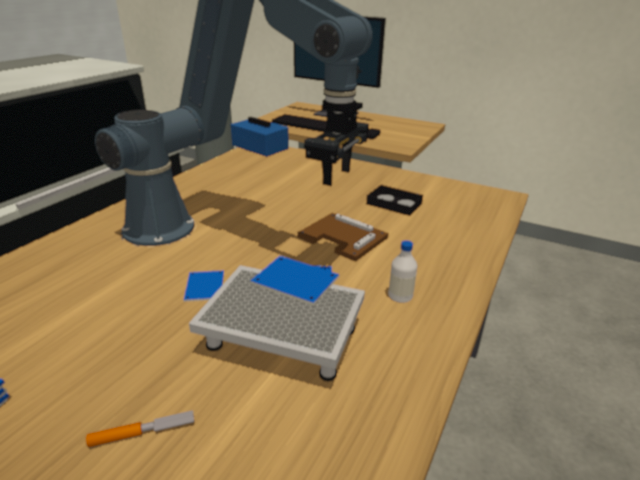

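Run:
```python
from h import *
im=cv2.imread("pics/t4.png"); hsv=cv2.cvtColor(im,cv2.COLOR_BGR2HSV);H,S,V=[hsv[:,:,i] for i in range(3)]
m=((H>100)&(H<125)&(S>150)&(V>70)).astype(np.uint8); m[:,:342]=0
m=cv2.morphologyEx(m,cv2.MORPH_CLOSE,np.ones((5,5)))
for r in rect_on("top",m,.093): print(np.round(r[1:],1),r[0])
b=np.array([.5856,-.230]);a=np.radians(9.9)
c=np.array([.562,-.1345]);print("bed y",(c-b)@[-np.sin(a),np.cos(a)])
```

```text
[ 165.6 -674.7  200.2  149.6    9.8] [529. 354.]
[ 323.7 -155.9  109.1   80.8  -55.2] [369. 306.]
[ 561.9 -136.4  159.3  115.8    0. ] [362. 229.]
bed y 0.09813546741437497
```

>>> drive_tool(targets=[0.2, 2, 1, -7, 0, 0.4, 0.2, 4, 1, -14, 0, 0.4, 0.2, 4, 1, -21, 0, 0.4, 0.2, 4, 1, -28, 0, 0.4, 0.2, 4, 1, -35, 0, 0.4, 0.2, 4, 1, -42, 0, 0.4, 0.2, 4, 1, -49, 0, 0.4, 0.2, 4, 1, -55, -0.2, 0.4, 0.2, 4, 1, -55, -0.2, 0.4, 0.2, 4, 1, -55, -0.2, 0.4])

```text
time: 6.23
position: [0.5619, 0.0203, 0.2487]
tool_rot: [0.887, 0.0, -0.002, 0.461]
ft_force: [0.3, -0.4, -0.1]
grip_width: 0.087
```

Run:
```python
from h import *
st(); 
c=np.cos(np.radians(15));s=np.sin(np.radians(15))
delta([.562,-.03,.14],Rdes([0,-c,-s],[1,0,0]))
```

```text
t 6.23 p [0.5619 0.0203 0.2487] q [ 0.269  0.653  1.523 -0.922  1.424  2.21 ] f [ 0.3  -0.39 -0.09] g 0.087
x [ 1.    -0.001 -0.003] z [-0.003 -0.818 -0.575]
delta cm [ 0.04 -6.01 10.36] deg [-20.07   0.14   0.12] | rows 2.9
```

>>> drive_tool(targets=[0, -1.5, 2.5, -5, 0, 0.1, 0, -3, 5, -10, 0, 0.1, 0, -4.5, 7.6, -15, 0.1, 0.1, 0, -6, 10.3, -20, 0.1, 0.1, 0, -6, 10.3, -20, 0.1, 0.1, 0, -6, 10.3, -20, 0.1, 0.1])

```text
time: 6.73
position: [0.5604, -0.0309, 0.1387]
tool_rot: [0.793, 0.0, -0.004, 0.609]
ft_force: [0.3, -0.9, 1.1]
grip_width: 0.0871
```

Run:
```python
from h import *
st(); 
c=np.cos(np.radians(15));s=np.sin(np.radians(15))
delta([.562,-.044,.1295],Rdes([0,-c,-s],[1,0,0]))
delta([.562,-.1018,.114],Rdes([0,-c,-s],[1,0,0]))
p,d=robot.camera("scene"); cv2.imwrite("pics/s5.png",cv2.resize(p[120:340,200:480,::-1],None,fx=2.5,fy=2.5))
```

```text
t 6.73 p [ 0.5604 -0.0309  0.1387] q [ 0.26   0.971  1.574 -1.207  1.499  2.561] f [ 0.26 -0.89  1.14] g 0.0871
x [ 1.    -0.004 -0.006] z [-0.005 -0.966 -0.259]
delta cm [ 0.17 -0.55  1.5 ] deg [-0.01  0.31  0.28] | rows 0.4
delta cm [ 0.21 -0.55  7.49] deg [-0.01  0.31  0.28] | rows 1.8
```

View pics/s5.png

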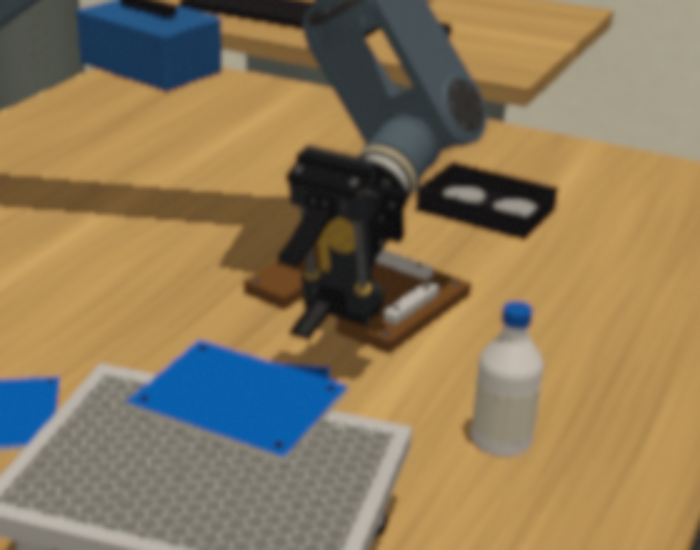

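>>> drive_tool(targets=[0.2, -0.55, 1.0, 0, 0.3, 0.3, 0.2, -0.55, 2.5, 0, 0.3, 0.3, 0.2, -0.55, 4, 0, 0.3, 0.3, 0.2, -0.55, 5.5, 0, 0.3, 0.3, 0.2, -0.55, 6.7, 0, 0.3, 0.3, 0.2, -0.55, 7.5, 0, 0.3, 0.3, 0.2, -0.55, 7.5, 0, 0.3, 0.3, 0.2, -0.55, 7.5, 0, 0.3, 0.3])

```text
time: 7.45
position: [0.5636, -0.1003, 0.1171]
tool_rot: [0.793, -0.001, 0.004, 0.609]
ft_force: [-0.2, 1.6, 0.0]
grip_width: 0.0868
```

Run:
```python
from h import *
st(); 
c=np.cos(np.radians(15));s=np.sin(np.radians(15))
delta([.562,-.1018,.114],Rdes([0,-c,-s],[1,0,0]))
p,d=robot.camera("scene"); cv2.imwrite("pics/s6.png",cv2.resize(p[160:340,200:430,::-1],None,fx=3,fy=3))
```

```text
t 7.45 p [ 0.5636 -0.1003  0.1171] q [ 0.146  0.996  1.638 -1.321  1.41   2.641] f [-0.21  1.63  0.04] g 0.0868
x [1.    0.003 0.009] z [ 0.005 -0.966 -0.259]
delta cm [-0.16 -0.26  0.22] deg [-0.   -0.3  -0.42] | rows 0.1
```

View pics/s6.png

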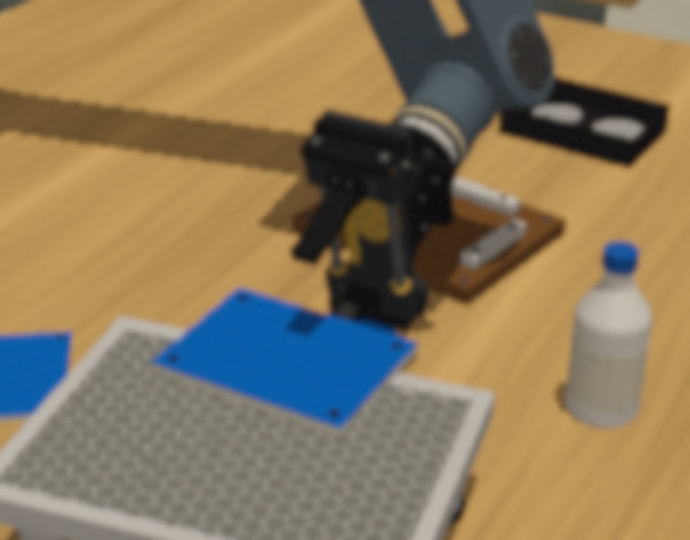

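>>> drive_tool(targets=[-0.1, -0.2, 0.2, 0, -0.3, -0.4, -0.1, -0.2, 0.2, 0, -0.3, -0.4, -0.1, -0.2, 0.2, 0, -0.3, -0.4, -0.1, -0.2, 0.2, 0, -0.3, -0.4, -0.1, -0.2, 0.2, 0, -0.3, -0.4, -0.1, -0.2, 0.2, 0, -0.3, -0.4, -0.1, -0.2, 0.2, 0, -0.3, -0.4, -0.1, -0.2, 0.2, 0, -0.3, -0.4, -0.1, -0.2, 0.2, 0, -0.3, -0.4, -0.1, -0.2, 0.2, 0, -0.3, -0.4], grip=1, squeeze=45)

```text
time: 8.33
position: [0.5629, -0.1009, 0.1146]
tool_rot: [0.793, 0.0, 0.001, 0.609]
ft_force: [-0.2, 0.8, -1.2]
grip_width: 0.0286
```

Run:
```python
from h import *
st(); 
c=np.cos(np.radians(15));s=np.sin(np.radians(15))
delta([.562,-.1018,.114],Rdes([0,-c,-s],[1,0,0]))
p,d=robot.camera("scene"); cv2.imwrite("pics/s7.png",cv2.resize(p[160:340,200:430,::-1],None,fx=3,fy=3))
```

```text
t 8.33 p [ 0.5629 -0.1009  0.1146] q [ 0.145  1.     1.636 -1.319  1.41   2.636] f [-0.22  0.83 -1.2 ] g 0.0286
x [1.    0.001 0.001] z [ 0.001 -0.966 -0.259]
delta cm [-0.09 -0.04  0.1 ] deg [-0.   -0.08 -0.03] | rows 0.0
```

View pics/s7.png

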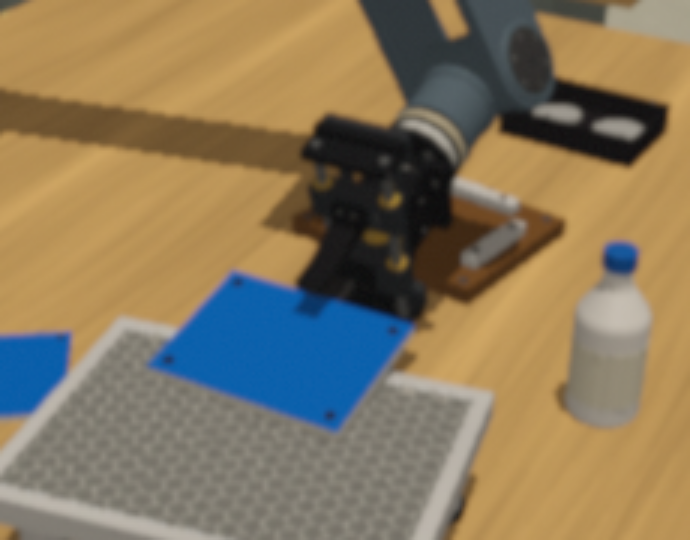

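Lifting as planned; the panel's near edge is raised on the lower finger. Keep closing.

>>> drive_tool(targets=[0, 0, 0, 0, 0, 0, 0, 0, 0, 0, 0, 0, 0, 0, 0, 0, 0, 0, 0, 0, 0, 0, 0, 0, 0, 0, 0, 0, 0, 0, 0, 0, 0, 0, 0, 0, 0, 0, 0, 0, 0, 0, 0, 0, 0, 0, 0, 0])

```text
time: 9.05
position: [0.5629, -0.101, 0.1148]
tool_rot: [0.793, 0.0, 0.001, 0.609]
ft_force: [-0.1, 0.2, -0.7]
grip_width: 0.0074
```

Run:
```python
from h import *
st(); 
p,d=robot.camera("scene"); cv2.imwrite("pics/s8.png",cv2.resize(p[160:340,200:430,::-1],None,fx=3,fy=3))
```

```text
t 9.05 p [ 0.5629 -0.101   0.1148] q [ 0.145  1.     1.636 -1.319  1.411  2.636] f [-0.09  0.22 -0.69] g 0.0074
x [1.    0.001 0.001] z [ 0.001 -0.966 -0.259]
```

View pics/s8.png

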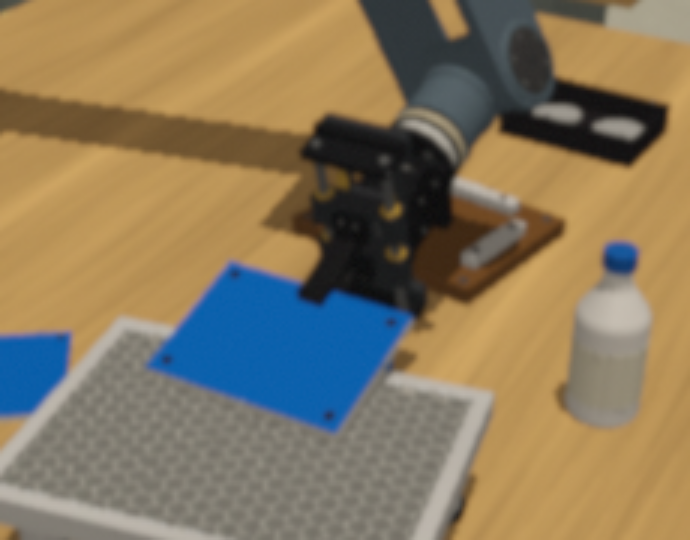

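>>> drive_tool(targets=[0, 1, -0.3, 0, 0, 0, 0, 2.4, -0.7, 0, 0, 0, 0, 4.4, -1.2, 0, 0, 0, 0, 6.4, -1.7, 0, 0, 0, 0, 8.4, -2.3, 0, 0, 0, 0, 10.4, -2.8, 0, 0, 0, 0, 12.4, -3.3, 0, 0, 0, 0, 14.4, -3.9, 0, 0, 0, 0, 16.4, -4.4, 0, 0, 0, 0, 18.4, -4.9, 0, 0, 0, 0, 19.3, -5.2, 0, 0, 0, 0, 19.3, -5.2, 0, 0, 0])

```text
time: 10.1
position: [0.5629, -0.1005, 0.3169]
tool_rot: [0.794, -0.001, 0.003, 0.608]
ft_force: [0.2, -0.1, -2.8]
grip_width: 0.0079
```

Run:
```python
from h import *
st(); delta([.55,0,.31],Rdes([0,0,-1],[1,0,0]))
p,d=robot.camera("scene"); cv2.imwrite("pics/s9.png",p[:,:,::-1])
```

```text
t 10.1 p [ 0.5629 -0.1005  0.3169] q [ 0.145  0.662  1.618 -1.28   1.506  2.295] f [ 0.25 -0.08 -2.76] g 0.0079
x [1.    0.001 0.006] z [ 0.003 -0.966 -0.26 ]
delta cm [-1.28 -3.27 -9.53] deg [74.95 -0.31 -0.15] | rows 10.5
```

View pics/s9.png

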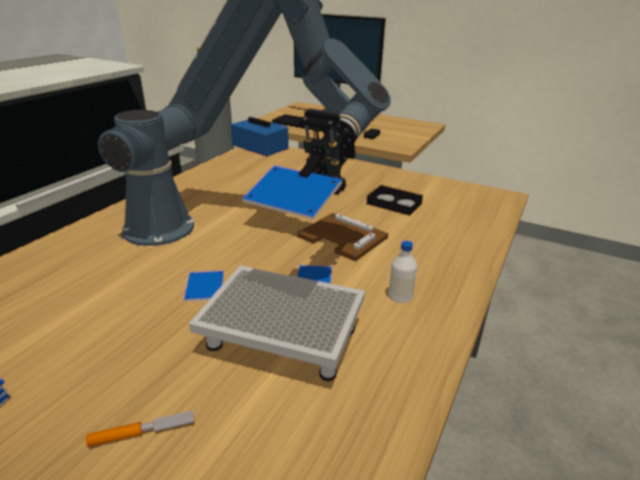

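>>> drive_tool(targets=[-0.1, -0.3, -0.8, 6, 0, 0, -0.2, -0.6, -1.6, 12, 0, 0, -0.3, -0.9, -2.4, 18, 0, 0, -0.4, -1.2, -3.2, 24, 0, 0, -0.5, -1.5, -4, 30, 0, 0, -0.6, -1.8, -4.8, 36, 0, 0, -0.7, -2.1, -5.6, 42, 0, 0, -0.8, -2.4, -6.4, 48, 0, 0, -0.9, -2.7, -7.2, 54, 0, 0, -1.0, -3, -8, 60, 0, 0, -1.1, -3.2, -8.8, 66, -0.2, -0.2, -1.2, -3.3, -9.5, 72, -0.3, -0.2])

```text
time: 11.15
position: [0.5494, 0.0005, 0.3058]
tool_rot: [1.0, 0.001, -0.005, 0.023]
ft_force: [-1.8, 0.1, -3.3]
grip_width: 0.0078
```

Run:
```python
from h import *
st(); c=np.cos(np.radians(45));s=np.sin(np.radians(45))
delta([.53,0.06,.29],Rdes(jy*c-[0,0,s],jx))
```

```text
t 11.15 p [5.494e-01 5.000e-04 3.058e-01] q [-0.176  0.34   1.51  -0.05   1.293  1.408] f [-1.81  0.06 -3.29] g 0.0078
x [ 1.     0.001 -0.009] z [-0.009 -0.047 -0.999]
delta cm [-1.92 -6.02  1.32] deg [47.59  4.35  9.75] | rows 6.8
```

```bash
cat >> h.py <<'E'
def jd(X,Y,Z,th):
    "tcp in jig frame mm (Z world mm), tilt deg below horizontal pointing +jy"
    c=np.cos(np.radians(th));s=np.sin(np.radians(th))
    delta(np.array([nest[0],nest[1],0])+jx*X/1000+jy*Y/1000+[0,0,Z/1000],Rdes(jy*c-[0,0,s],jx))
E
python3 - <<'E'
from h import *
st(); jd(-4,-20,200,40); print(injig(robot.get_obs()["position"]))
E
```

```text
t 11.15 p [5.494e-01 5.000e-04 3.058e-01] q [-0.176  0.34   1.51  -0.05   1.293  1.408] f [-1.81  0.06 -3.29] g 0.0078
x [ 1.     0.001 -0.009] z [-0.009 -0.047 -0.999]
delta cm [ -5.14 -20.58   9.68] deg [52.58  4.8   9.61] | rows 7.5
[[ 0.08362552 -0.20834584  0.28384176]]
```

>>> drive_tool(targets=[-0.5, -2, 0.2, 5.3, 0.5, 1, -1, -4, 0.4, 10.6, 1, 2, -1.5, -6, 0.6, 15.9, 1.5, 3, -2, -8, 0.8, 21.2, 2, 4, -2.5, -10, 1, 26.5, 2.5, 5, -3, -12, 1.2, 31.7, 3, 6, -3.5, -14, 1.4, 37, 3.4, 7, -4, -16, 1.6, 42.2, 3.9, 8, -4.6, -18.4, 1.8, 47.4, 4.3, 9, -5.1, -20.6, 2, 52.6, 4.8, 9.6, -5.1, -20.6, 2, 52.6, 4.8, 9.6])

```text
time: 12.07
position: [0.4939, 0.206, 0.2726]
tool_rot: [0.903, -0.082, 0.033, -0.42]
ft_force: [-0.5, -0.4, -2.1]
grip_width: 0.0077
```

Run:
```python
from h import *
st(); jd(-4,-20,200,40); print(injig(robot.get_obs()["position"]))
p,d=robot.camera("scene"); cv2.imwrite("pics/s10.png",p[:,:,::-1]); p,d=robot.camera("top"); cv2.imwrite("pics/t10.png",cv2.resize(p[130:330,180:400,::-1],None,fx=3,fy=3))
```

```text
t 12.07 p [0.4939 0.206  0.2726] q [-0.299  0.396  1.908  0.947  1.204  0.921] f [-0.45 -0.43 -2.1 ] g 0.0077
x [ 0.984 -0.177 -0.009] z [ 0.129  0.753 -0.645]
delta cm [0.44 5.81 4.38] deg [ 0.15  0.44 -0.34] | rows 1.7
[[-0.00775664 -0.01601384  0.25064402]]
```

View pics/s10.png

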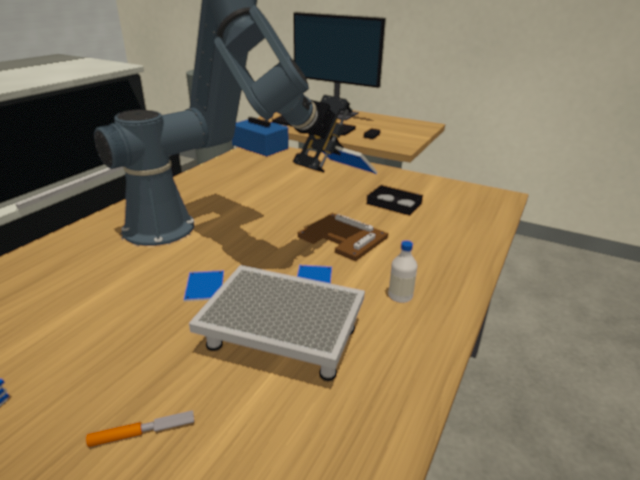

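View pics/t10.png

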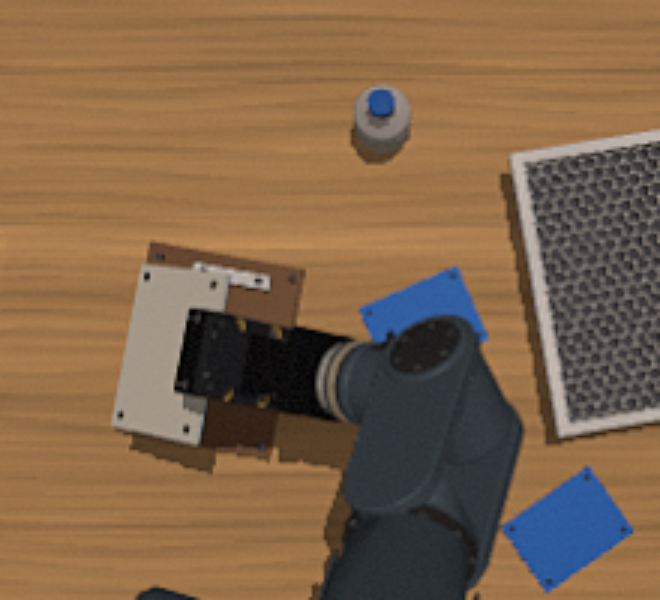

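Run:
```python
from h import *
p,d=robot.camera("top"); o=robot.get_obs();R0=Ro.from_quat(o["tool_rot"]).as_matrix();T=o["position"]
# panel white face plane: tool y = const (upper face). which side is up?
print("tool y",R0[:,1].round(2))
up=R0[:,1]*np.sign(R0[2,1])
P0=T+up*.004
pts=[(180+a/3,130+b/3) for a,b in[(147,276),(214,285),(186,428),(120,414)]]
oo,dd=ray("top",pts)
s=((P0-oo)@up)/(dd@up); W=oo+dd*s[:,None]
print(((W-T)@R0*1000).round(1))
dep=[d[int(round(y)),int(round(x))] for x,y in pts]; W2=oo+dd*np.array(dep)[:,None]; print(((W2-T)@R0*1000).round(1))
# blob outline
hsv=cv2.cvtColor(p,cv2.COLOR_RGB2HSV); m=((hsv[:,:,1]<60)&(hsv[:,:,2]>110)).astype(np.uint8); m[:, :200]=0;m[:,262:]=0;m[:200]=0;m[300:]=0
c=max(cv2.findContours(m,cv2.RETR_EXTERNAL,cv2.CHAIN_APPROX_NONE)[0],key=cv2.contourArea)[:,0]
oo,dd=ray("top",c.astype(float)); s=((P0-oo)@up)/(dd@up); W=oo+dd*s[:,None]; L=(W-T)@R0*1000
r=cv2.minAreaRect(L[:,[0,2]].astype(np.float32)); print(r, L.min(0).round(1),L.max(0).round(1))
```

```text
tool y [-0.11 -0.64 -0.76]
[[ 62.4  -4.   86.8]
 [ 62.8  -4.   -9. ]
 [-71.4  -4.   -7.9]
 [-72.6  -4.   87.7]]
[[ 62.6  -1.3  90. ]
 [ 62.9  -3.1  -8. ]
 [-71.6   0.5  -3. ]
 [-72.7  -2.1  90. ]]
((0.8112869262695312, 27.214336395263672), (146.30282592773438, 164.41070556640625), 89.60808563232422) [-81.5  -4.  -46.4] [ 83.  -4. 100.]
```

Run:
```python
from h import *
jd(-2,-21.6,110,40)
```

```text
delta cm [-0.09 12.9  10.43] deg [ 0.39 -0.14  0.16] | rows 4.0
```

>>> drive_tool(targets=[0, 1.3, 1, 0, 0, 0, 0, 2.6, 2.1, 0, 0, 0, 0, 4, 3.2, 0, 0, 0, 0, 5.4, 4.4, 0, 0, 0, -0.1, 6.8, 5.5, 0, 0, 0, -0.1, 8.2, 6.6, 0, 0, 0, -0.1, 9.6, 7.8, 0.3, 0, 0.1, -0.1, 11, 8.9, 0.4, 0, 0.2, -0.1, 12, 9.7, 0.4, -0.1, 0.2, -0.1, 12.9, 10.4, 0.4, -0.1, 0.2, -0.1, 12.9, 10.4, 0.4, -0.1, 0.2, -0.1, 12.9, 10.4, 0.4, -0.1, 0.2])

```text
time: 13.22
position: [0.4999, 0.1997, 0.111]
tool_rot: [0.902, -0.081, 0.04, -0.422]
ft_force: [-0.4, 0.8, -1.6]
grip_width: 0.0077
```

Run:
```python
from h import *
st(); print(injig(robot.get_obs()["position"]).round(4)); jd(-2,-21.6,86,40)
p,d=robot.camera("top"); cv2.imwrite("pics/t11.png",cv2.resize(p[180:300,180:330,::-1],None,fx=5,fy=5,interpolation=cv2.INTER_CUBIC))
p,d=robot.camera("scene"); cv2.imwrite("pics/s11.png",cv2.resize(p[120:300,250:450,::-1],None,fx=3,fy=3))
```

```text
t 13.22 p [0.4999 0.1997 0.111 ] q [-0.312  0.732  1.999  1.144  0.99   0.489] f [-0.4   0.83 -1.61] g 0.0077
x [ 0.984 -0.18   0.003] z [ 0.14   0.754 -0.641]
[[-0.0007 -0.0212  0.089 ]]
delta cm [-0.14  1.94  1.57] deg [-0.1  -0.16  0.08] | rows 0.6
```

View pics/t11.png

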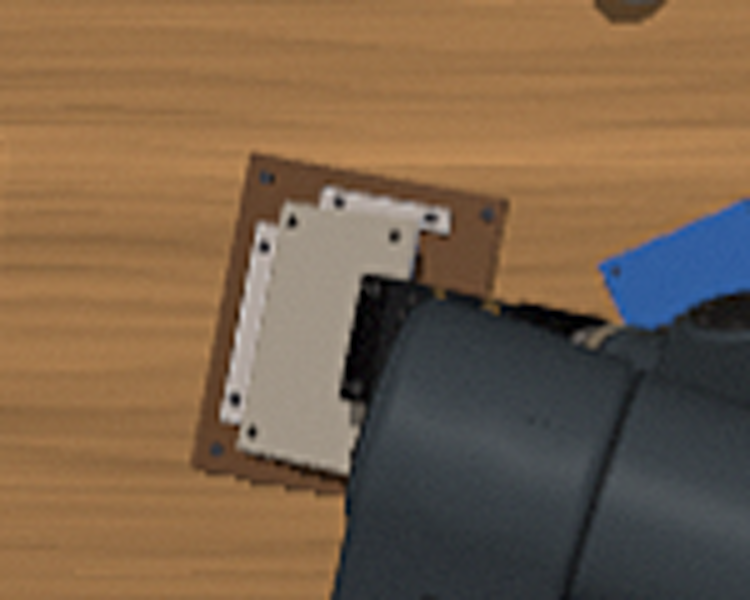

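View pics/s11.png

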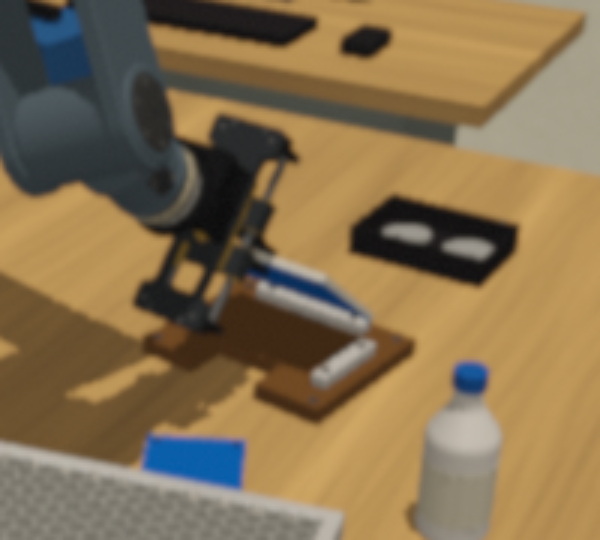

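Run:
```python
from h import *
px=[(180+(a-2)/5,180+(b-2)/5) for a,b in [(285,205),(240,448),(292,221),(252,432),(395,236)]]
for z,i in [(.050,[0,1]),(.058,[2,3]),(.058+.0955*.641,[4])]:
    print(injig(plane("top",[px[k] for k in i],z)).round(4))
```

```text
[[ 0.0779  0.0566  0.028 ]
 [-0.0797  0.0557  0.028 ]]
[[ 0.0683  0.049   0.036 ]
 [-0.068   0.0488  0.036 ]]
[[ 0.0679 -0.0242  0.0972]]
```

>>> drive_tool(targets=[-0.35, 0.5, 0.4, 0, 0, 0, -0.35, 1.0, 0.8, 0, 0, 0, -0.35, 1.4, 1.1, 0, 0, 0, -0.35, 1.7, 1.35, 0, 0, 0, -0.35, 1.8, 1.5, 0, 0, 0, -0.35, 1.8, 1.5, 0, 0, 0])

```text
time: 13.82
position: [0.4952, 0.201, 0.0874]
tool_rot: [0.902, -0.082, 0.039, -0.422]
ft_force: [-0.8, 0.0, -2.7]
grip_width: 0.0074
```

Run:
```python
from h import *
st(); print(injig(robot.get_obs()["position"]).round(4)); jd(-4,-21.6,85,40); jd(-4,-27,74,32);
```

```text
t 13.82 p [0.4952 0.201  0.0874] q [-0.313  0.785  2.013  1.184  0.965  0.417] f [-0.77  0.05 -2.74] g 0.0074
x [ 0.984 -0.18   0.001] z [ 0.139  0.755 -0.641]
[[-0.0056 -0.0207  0.0654]]
delta cm [0.16 0.24 0.09] deg [-0.16 -0.09 -0.01] | rows 0.1
delta cm [0.16 1.43 0.38] deg [ 7.84 -0.09 -0.  ] | rows 1.1
```

Run:
```python
from h import *
jd(-4,-26,81.5,36); jd(-4,-30.3,75.5,32);
```

```text
delta cm [ 0.16  0.79 -0.03] deg [ 3.84 -0.09 -0.  ] | rows 0.5
delta cm [0.16 1.52 0.03] deg [ 7.84 -0.09 -0.  ] | rows 1.1
```

>>> drive_tool(targets=[0.1, 0.4, 0, 2, 0, 0, 0.1, 0.8, 0, 3.9, 0, 0, 0.1, 1.2, 0, 5.9, 0, 0, 0.1, 1.5, 0, 7.8, 0, 0, 0.1, 1.5, 0, 7.8, 0, 0, 0.1, 1.5, 0, 7.8, 0, 0])

```text
time: 14.32
position: [0.4946, 0.1911, 0.0761]
tool_rot: [0.871, -0.079, 0.044, -0.482]
ft_force: [1.0, -0.9, -0.3]
grip_width: 0.0079
```

Run:
```python
from h import *
st(); print(injig(robot.get_obs()["position"]).round(4)); jd(-4,-20,75.5,32);
```

```text
t 14.32 p [0.4946 0.1911 0.0761] q [-0.389  0.887  2.014  1.229  1.077  0.267] f [ 0.98 -0.86 -0.3 ] g 0.0079
x [ 0.983 -0.181  0.001] z [ 0.154  0.834 -0.53 ]
[[-0.0044 -0.0306  0.0541]]
delta cm [ 0.04 -0.51  0.93] deg [ 0.04 -0.12 -0.04] | rows 0.3
```

>>> drive_tool(targets=[0, 0, 0, 0, 0, 0, 0, -0.05, 0.1, 0, 0, 0, 0, -0.1, 0.2, 0, 0, 0, 0, -0.15, 0.3, 0, 0, 0, 0, -0.2, 0.4, 0, 0, 0, 0, -0.25, 0.5, 0, 0, 0, 0, -0.3, 0.6, 0, 0, 0, 0, -0.35, 0.7, 0, 0, 0], grip=-0.2)

```text
time: 14.98
position: [0.4957, 0.1992, 0.0754]
tool_rot: [0.871, -0.079, 0.044, -0.482]
ft_force: [0.1, -0.5, -0.8]
grip_width: 0.0493
```

Run:
```python
from h import *
st(); print(injig(robot.get_obs()["position"]).round(4))
p,d=robot.camera("top"); cv2.imwrite("pics/t12.png",cv2.resize(p[180:300,180:330,::-1],None,fx=5,fy=5,interpolation=cv2.INTER_CUBIC))
p,d=robot.camera("scene"); cv2.imwrite("pics/s12.png",cv2.resize(p[140:280,270:430,::-1],None,fx=4,fy=4))
```

```text
t 14.98 p [0.4957 0.1992 0.0754] q [-0.371  0.888  2.013  1.245  1.073  0.268] f [ 0.09 -0.49 -0.82] g 0.0493
x [ 0.984 -0.18   0.001] z [ 0.153  0.834 -0.531]
[[-0.0048 -0.0224  0.0534]]
```

View pics/t12.png

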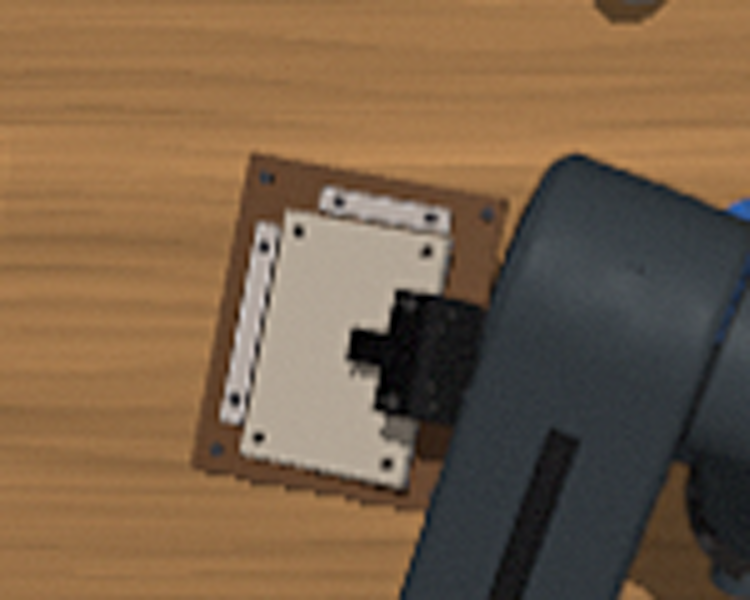

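View pics/s12.png

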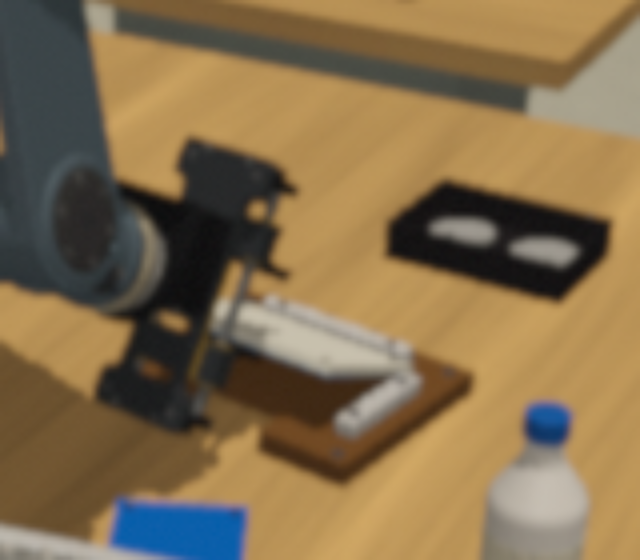

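Run:
```python
from h import *
jd(-4,-24,62,35);jd(-4,-27,56,35);jd(-4,-42,56,35)
```

```text
delta cm [0.09 1.22 0.57] deg [-2.96 -0.06  0.03] | rows 0.4
delta cm [0.09 1.89 0.64] deg [-2.96 -0.06  0.03] | rows 0.5
delta cm [ 0.09  2.68 -0.64] deg [-2.96 -0.06  0.03] | rows 0.7
```

>>> drive_tool(targets=[0, 0.2, 0.1, -0.5, 0, 0, 0.1, 0.4, 0.2, -1, 0, 0, 0.1, 0.6, 0.3, -1.5, 0, 0, 0.1, 0.8, 0.4, -2, 0, 0, 0.1, 1.0, 0.5, -2.5, 0, 0, 0.1, 1.2, 0.6, -3, 0, 0, 0.1, 1.5, 0.6, -3, 0, 0, 0.1, 1.8, 0.6, -3, 0, 0, 0.1, 1.8, 0.6, -3, 0, 0, 0.1, 1.8, 0.6, -3, 0, 0], grip=-1)

```text
time: 15.92
position: [0.4959, 0.1942, 0.0567]
tool_rot: [0.884, -0.08, 0.042, -0.459]
ft_force: [-0.2, 0.8, -1.5]
grip_width: 0.0867
```

Run:
```python
from h import *
st(); print(injig(robot.get_obs()["position"]).round(4));jd(-4,-42,56,35);jd(-4,-60,60,38);
p,d=robot.camera("scene"); cv2.imwrite("pics/s13.png",cv2.resize(p[140:280,270:430,::-1],None,fx=4,fy=4))
```

```text
t 15.92 p [0.4959 0.1942 0.0567] q [-0.362  0.9    2.009  1.242  1.018  0.269] f [-0.15  0.76 -1.52] g 0.0867
x [ 0.984 -0.18   0.001] z [ 0.148  0.805 -0.574]
[[-0.0037 -0.0273  0.0347]]
delta cm [-0.03  0.9  -1.16] deg [ 0.06 -0.09 -0.01] | rows 0.4
delta cm [-0.03  1.6  -2.87] deg [-2.94 -0.09 -0.02] | rows 0.8
```

View pics/s13.png

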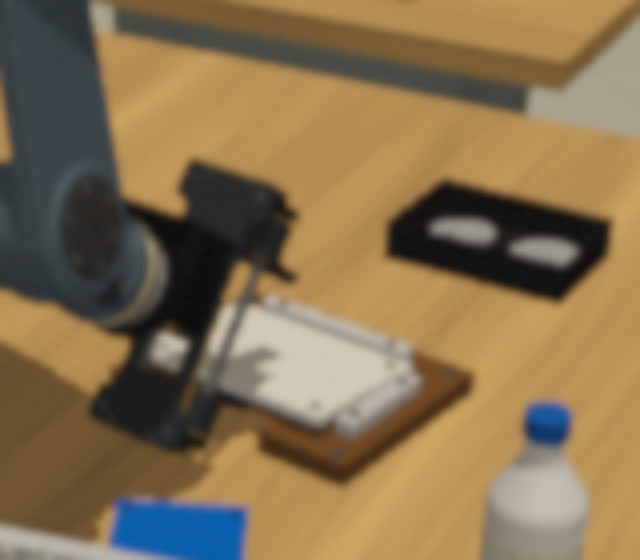

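>>> drive_tool(targets=[0, 0.2, -0.25, 0, 0, 0, 0, 0.4, -0.5, 0, 0, 0, 0, 0.6, -0.75, 0, 0, 0, 0, 0.75, -1.0, 0, 0, 0, 0, 0.9, -1.3, 0, 0, 0, 0, 1.0, -1.6, 0, 0, 0, 0, 1.15, -2.0, -1, 0, 0, 0, 1.3, -2.5, -2, 0, 0, 0, 1.4, -3.0, -3, 0, 0, 0, 1.4, -3.5, -3, 0, 0, 0, 1.4, -3.5, -3, 0, 0])

```text
time: 16.88
position: [0.4897, 0.1577, 0.0664]
tool_rot: [0.895, -0.081, 0.041, -0.436]
ft_force: [0.2, -0.3, -0.5]
grip_width: 0.0872
```

Run:
```python
from h import *
st(); print(injig(robot.get_obs()["position"]).round(4));
p,d=robot.camera("scene"); cv2.imwrite("pics/s14.png",cv2.resize(p[140:280,270:430,::-1],None,fx=4,fy=4))
p,d=robot.camera("top"); cv2.imwrite("pics/t14.png",cv2.resize(p[180:300,180:330,::-1],None,fx=5,fy=5,interpolation=cv2.INTER_CUBIC))
```

```text
t 16.88 p [0.4897 0.1577 0.0664] q [-0.422  0.849  2.015  1.144  0.998  0.319] f [ 0.24 -0.26 -0.46] g 0.0872
x [ 0.984 -0.18   0.003] z [ 0.144  0.774 -0.617]
[[-0.0033 -0.0643  0.0444]]
```

View pics/s14.png

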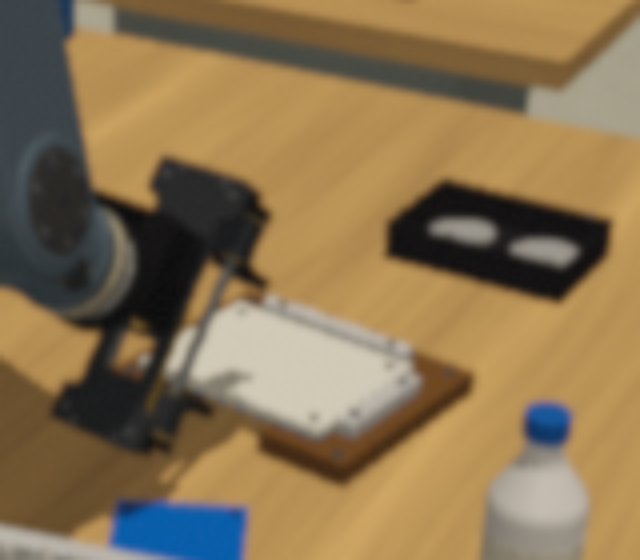

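View pics/t14.png

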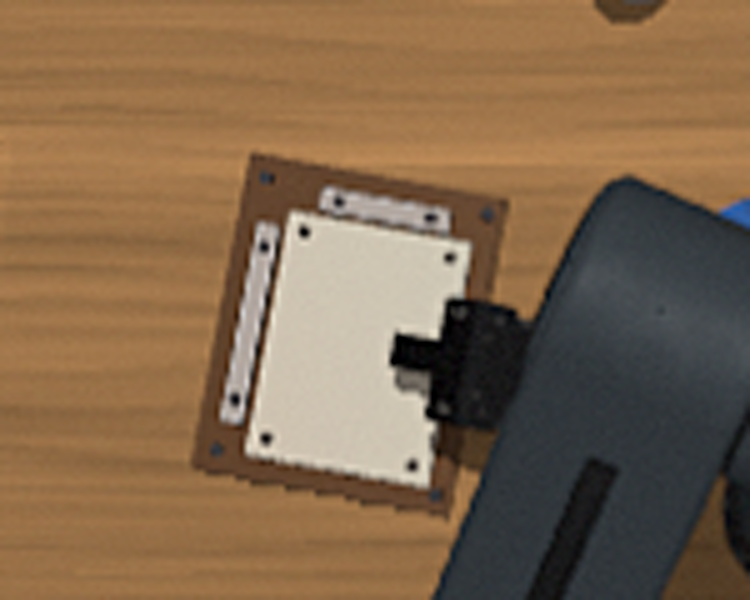

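Run:
```python
from h import *
jd(-3,-140,130,38);jd(0,-120,110,90)
```

```text
delta cm [ 0.07 -0.36 -9.94] deg [ 0.06 -0.13  0.05] | rows 2.4
delta cm [ 0.37 -0.02 -7.13] deg [-5.194e+01 -1.400e-01 -2.000e-02] | rows 7.3
```

>>> drive_tool(targets=[0, 0, -2, 0, 0, 0, 0, -0.1, -5, 0, 0, 0, 0, -0.3, -8, 0, 0, 0, 0.1, -0.4, -10, 0, 0, 0, 0.1, -0.4, -10, -7, 0, 0, 0.2, -0.4, -10, -14, 0, 0, 0.2, -0.4, -10, -21, 0, 0, 0.3, -0.3, -10, -28, 0, 0, 0.4, -0.3, -9.5, -35, 0, 0, 0.4, -0.3, -9, -42, 0, 0, 0.4, -0.2, -8, -49, 0, 0, 0.4, 0, -7.1, -52, 0, 0], grip=1)

```text
time: 17.98
position: [0.4833, 0.1024, 0.1107]
tool_rot: [0.996, -0.09, 0.002, -0.001]
ft_force: [-0.3, -0.4, 0.2]
grip_width: 0.015
```

Run:
```python
from h import *
st(); print(injig(robot.get_obs()["position"]).round(4)); jd(0,-95,60,90); jd(0,-95,13,90); 
im,d=robot.camera("top"); im=im[:,:,::-1]; cv2.imwrite("pics/t15.png",cv2.resize(im[180:300,180:330],None,fx=5,fy=5,interpolation=cv2.INTER_CUBIC))
hsv=cv2.cvtColor(np.ascontiguousarray(im),cv2.COLOR_BGR2HSV)
print(hsv[250,250],hsv[245,230],hsv[222,258])
```

```text
t 17.98 p [0.4833 0.1024 0.1107] q [-0.019  0.531  1.863  0.002  0.744  1.732] f [-0.33 -0.4   0.24] g 0.015
x [ 0.984 -0.18   0.003] z [ 0.003  0.001 -1.   ]
[[ 0.0003 -0.1199  0.0887]]
delta cm [-0.05 -2.48  5.07] deg [-0.1  -0.17 -0.07] | rows 1.4
delta cm [-0.07 -2.47  9.77] deg [-0.1  -0.17 -0.07] | rows 2.4
[ 19  34 209] [  8  25 181] [ 13  26 178]
```

View pics/t15.png

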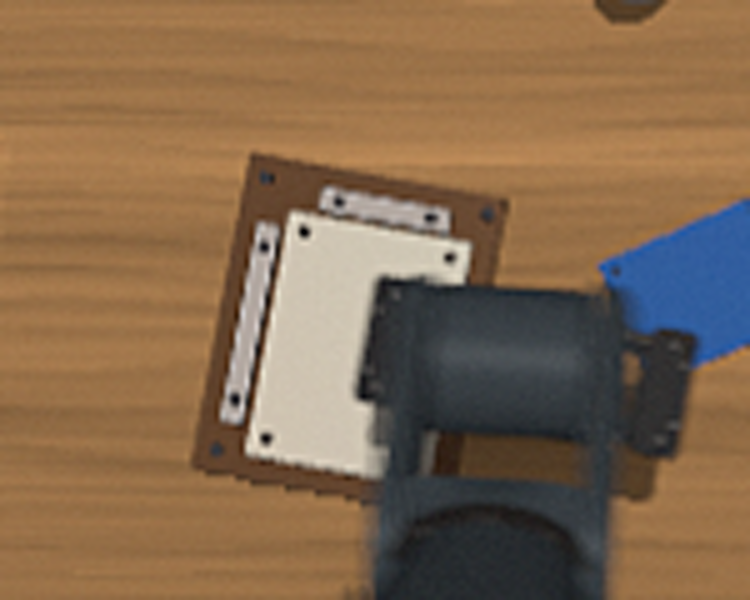

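>>> drive_tool(targets=[0, -2.2, 2, 0, 0, 0, 0, -2.2, 4.5, 0, 0, 0, 0, -2.2, 7, 0, 0, 0, 0, -2.2, 8.8, 0, 0, 0, 0, -2.2, 9.6, 0, 0, 0, 0, -2.2, 9.6, 0, 0, 0, 0, -2.2, 9.6, 0, 0, 0])

```text
time: 18.62
position: [0.4865, 0.1241, 0.0138]
tool_rot: [0.996, -0.09, -0.0, -0.003]
ft_force: [1.0, -0.7, -0.4]
grip_width: 0.0
```

Run:
```python
from h import *
st(); print(injig(robot.get_obs()["position"]).round(4)); jd(0,-75,13,90)
```

```text
t 18.62 p [0.4865 0.1241 0.0138] q [0.023 0.724 1.887 0.012 0.531 1.764] f [ 1.   -0.73 -0.43] g 0.0
x [ 0.984 -0.18  -0.001] z [-0.     0.006 -1.   ]
[[-0.0003 -0.0979 -0.0082]]
delta cm [ 0.03 -2.29  0.1 ] deg [-0.34  0.07 -0.08] | rows 0.6
```

>>> drive_tool(targets=[0, -0.3, 0, 0, 0, 0, 0, -0.6, 0, 0, 0, 0, 0, -0.9, 0, 0, 0, 0, 0, -1.2, 0, 0, 0, 0, 0, -1.5, 0, 0, 0, 0, 0, -1.7, 0, 0, 0, 0, 0, -1.9, 0, 0, 0, 0, 0, -2.1, 0, 0, 0, 0, 0, -2.1, 0, 0, 0, 0])

```text
time: 19.37
position: [0.4907, 0.1453, 0.0141]
tool_rot: [0.996, -0.09, 0.0, -0.003]
ft_force: [-0.1, -0.5, -0.3]
grip_width: 0.0004
```

```bash
cat >> h.py <<'E'
def look(name):
    im,d=robot.camera("top"); im=np.ascontiguousarray(im[:,:,::-1]); cv2.imwrite(f"pics/{name}.png",cv2.resize(im[180:300,180:330],None,fx=5,fy=5,interpolation=cv2.INTER_CUBIC))
    hsv=cv2.cvtColor(im,cv2.COLOR_BGR2HSV); m=((hsv[:,:,1]<75)&(hsv[:,:,2]>155)).astype(np.uint8); m[:,:215]=0;m[:,285:]=0;m[:210]=0;m[290:]=0
    g=cv2.cvtColor(im,cv2.COLOR_BGR2GRAY)
    return im,m
E
python3 - <<'E'
from h import *
st(); o=robot.get_obs();print(injig(o["position"]).round(4), "fY",o["ft_force"]@jy); im,m=look("t16")
E
```

```text
t 19.37 p [0.4907 0.1453 0.0141] q [0.066 0.728 1.864 0.011 0.548 1.807] f [-0.12 -0.47 -0.34] g 0.0004
x [ 0.984 -0.179  0.   ] z [ 0.001  0.006 -1.   ]
[[-0.0001 -0.0763 -0.0079]] fY -0.48139485152425576
```

View pics/t16.png

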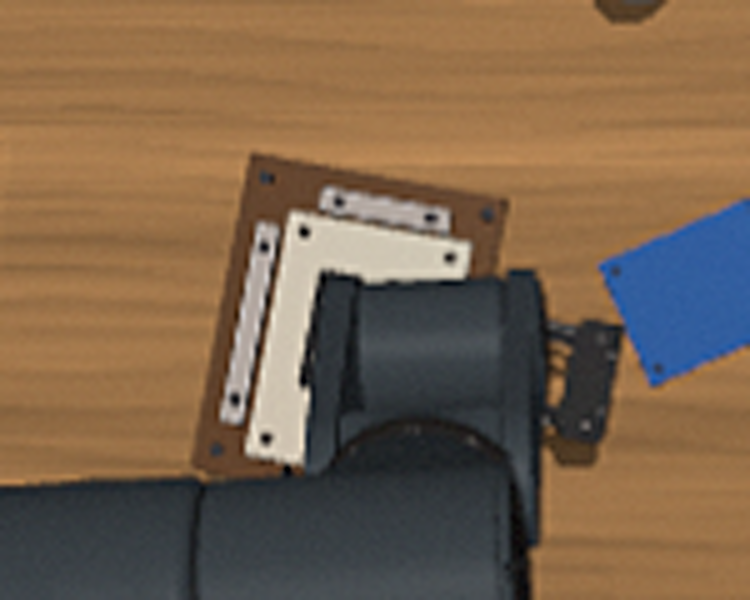

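>>> drive_tool(targets=[0, -0.15, 0, 0, 0, 0, 0, -0.3, 0, 0, 0, 0, 0, -0.45, 0, 0, 0, 0, 0, -0.6, 0, 0, 0, 0, 0, -0.75, 0, 0, 0, 0, 0, -0.75, 0, 0, 0, 0])

```text
time: 19.92
position: [0.4919, 0.1525, 0.0141]
tool_rot: [0.996, -0.09, 0.0, -0.003]
ft_force: [0.1, 0.1, -0.5]
grip_width: 0.0003
```

Run:
```python
from h import *
st(); o=robot.get_obs();print(injig(o["position"]).round(4), "fY",o["ft_force"]@jy); im,m=look("t17")
```

```text
t 19.92 p [0.4919 0.1525 0.0141] q [0.08  0.73  1.855 0.011 0.555 1.822] f [ 0.08  0.1  -0.51] g 0.0003
x [ 0.984 -0.18  -0.   ] z [ 0.001  0.006 -1.   ]
[[-0.0002 -0.0691 -0.0079]] fY 0.10837109946560512
```

View pics/t17.png

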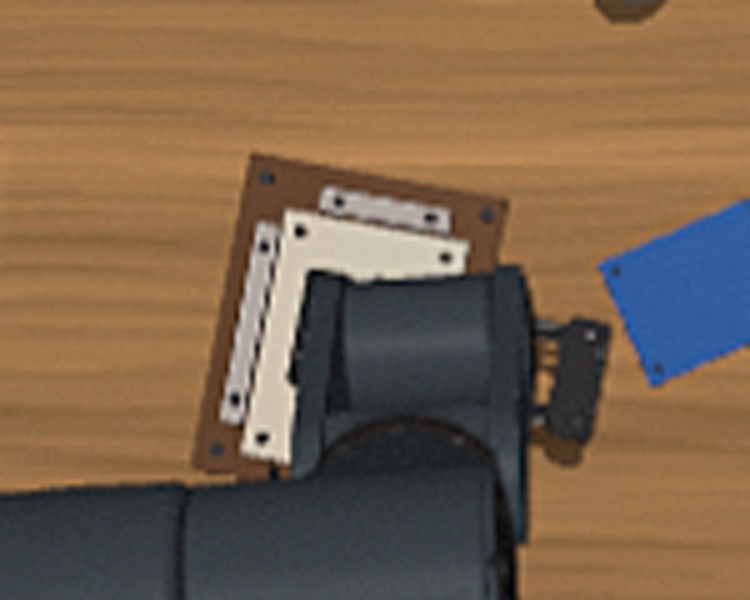

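>>> drive_tool(targets=[0, -0.1, 0, 0, 0, 0, 0, -0.2, 0, 0, 0, 0, 0, -0.3, 0, 0, 0, 0, 0, -0.3, 0, 0, 0, 0])

```text
time: 20.3
position: [0.4917, 0.1543, 0.0141]
tool_rot: [0.996, -0.09, -0.001, -0.002]
ft_force: [-0.5, -6.2, 1.1]
grip_width: 0.0007
```

>>> drive_tool(targets=[0, -0.1, 0, 0, 0, 0, 0, -0.2, 0, 0, 0, 0, 0, -0.2, 0, 0, 0, 0])

```text
time: 20.55
position: [0.4918, 0.1544, 0.0141]
tool_rot: [0.996, -0.089, -0.001, -0.001]
ft_force: [-1.1, -13.8, 2.4]
grip_width: 0.0008
```

>>> drive_tool(targets=[0, 1.5, 0, 0, 0, 0, 0, 2.5, -1, 0, 0, 0, 0, 2.5, -4, 0, 0, 0, 0, 2.5, -7, 0, 0, 0, -3, 1, -8, 0, 0, 0, -6, -1, -8, 0, 0, 0, -9, -3, -8, 0, 0, 0, -11.5, -5, -8, 0, 0, 0, -11.5, -7, -8, 0, 0, 0, -11.5, -7, -8, 0, 0, 0])

```text
time: 21.38
position: [0.3922, 0.2492, 0.0957]
tool_rot: [0.996, -0.088, 0.002, -0.004]
ft_force: [0.7, 0.1, -0.1]
grip_width: 0.0004
```

Run:
```python
from h import *
st(); o=robot.get_obs();print(injig(o["position"]).round(4)); jd(-115,0,23,90); im,m=look("t18")
```

```text
t 21.38 p [0.3922 0.2492 0.0957] q [0.321 0.533 1.949 0.01  0.653 2.061] f [ 0.69  0.06 -0.05] g 0.0004
x [ 0.984 -0.176  0.003] z [ 0.004  0.008 -1.   ]
[[-0.1155  0.0083  0.0737]]
delta cm [0.03 0.89 7.26] deg [-0.49 -0.16  0.15] | rows 1.8
```

View pics/t18.png

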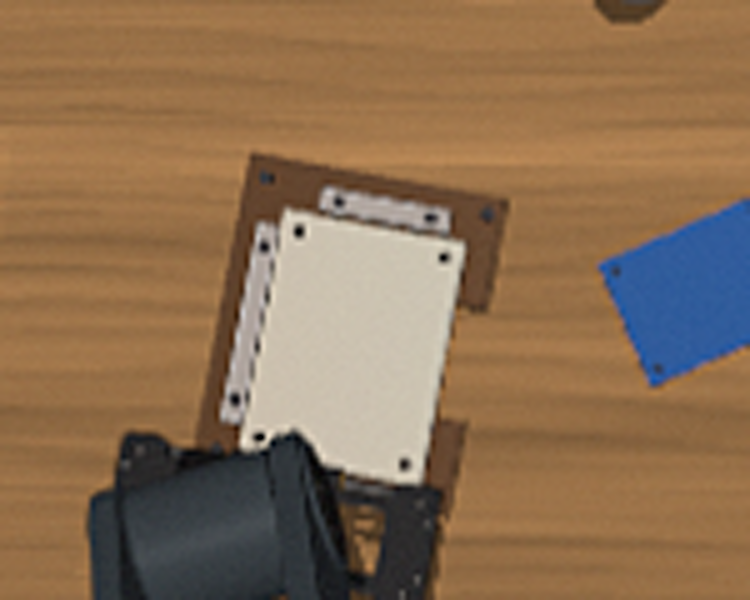

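>>> drive_tool(targets=[0, 0.5, 2.5, -0.5, 0, 0, 0, 0.9, 5, -0.5, 0, 0, 0, 0.9, 6.7, -0.5, 0, 0, 0, 0.9, 7.3, -0.5, 0, 0, 0, 0.9, 7.3, -0.5, 0, 0, 0, 0.9, 7.3, -0.5, 0, 0])

```text
time: 21.93
position: [0.3914, 0.2374, 0.0217]
tool_rot: [0.996, -0.091, -0.0, 0.001]
ft_force: [0.5, 0.7, -0.4]
grip_width: 0.0006
```

>>> drive_tool(targets=[0.3, 0, 0, 0, 0, 0, 0.6, 0, 0, 0, 0, 0, 0.9, 0, 0, 0, 0, 0, 1.2, 0, 0, 0, 0, 0, 1.5, 0, 0, 0, 0, 0, 1.7, 0, 0, 0, 0, 0, 1.9, 0, 0, 0, 0, 0, 1.9, 0, 0, 0, 0, 0])

```text
time: 22.6
position: [0.4089, 0.2343, 0.0215]
tool_rot: [0.996, -0.09, -0.001, 0.002]
ft_force: [-1.1, 0.7, 1.0]
grip_width: 0.0006
```

Run:
```python
from h import *
st(); o=robot.get_obs();print(injig(o["position"]).round(4)); im,m=look("t19")
```

```text
t 22.6 p [0.4089 0.2343 0.0215] q [ 0.284  0.693  1.96  -0.005  0.491  2.04 ] f [-1.07  0.68  1.03] g 0.0006
x [ 0.984 -0.18  -0.001] z [-0.002 -0.003 -1.   ]
[[-0.0965 -0.0034 -0.0005]]
```

View pics/t19.png

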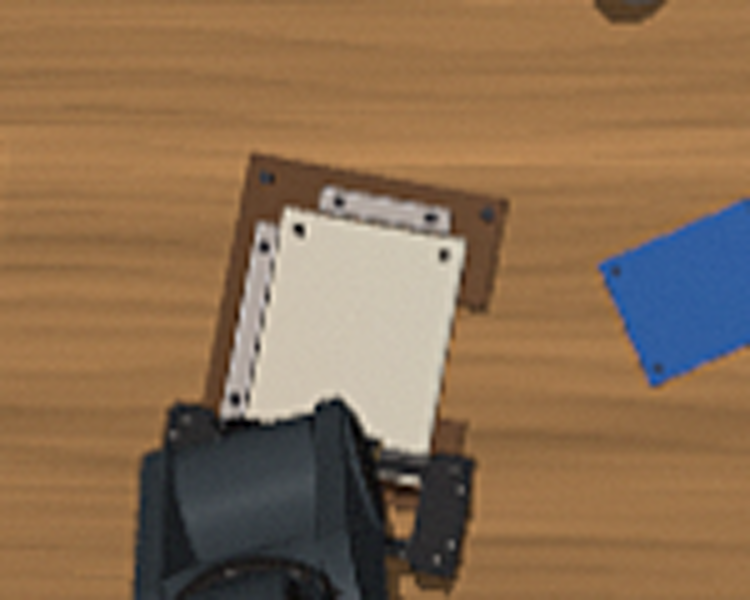

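>>> drive_tool(targets=[0.1, 0, 0, 0, 0, 0, 0.2, 0, 0, 0, 0, 0, 0.3, 0, 0, 0, 0, 0, 0.4, 0, 0, 0, 0, 0, 0.4, 0, 0, 0, 0, 0])

```text
time: 23.07
position: [0.4114, 0.2338, 0.0214]
tool_rot: [0.996, -0.091, -0.002, 0.002]
ft_force: [-5.3, 2.0, 2.6]
grip_width: 0.0004
```

>>> drive_tool(targets=[0.1, 0, 0, 0, 0, 0, 0.2, 0, 0, 0, 0, 0, 0.3, 0, 0, 0, 0, 0, 0.3, 0, 0, 0, 0, 0])

```text
time: 23.4
position: [0.4115, 0.2335, 0.0213]
tool_rot: [0.996, -0.091, -0.005, 0.002]
ft_force: [-9.3, 7.3, 5.8]
grip_width: 0.0007
```

>>> drive_tool(targets=[-1, 0, -0.1, 0, 0, 0, -2.5, 0, -1, 0, 0, 0, -2.5, 0, -4, 0, 0, 0, -2.5, 0, -8, 0, 0, 0, -3, 3, -12, 0, 0, 0, -3, 7, -15, 0, 0, 0, -3, 11, -15, 0, 0, 0, -3, 15, -15, 0, 0, 0, -3, 19, -15, 0, 0, 0, -3, 23, -15, 0, 0, 0, -3, 26, -15, 0, 0, 0, -3, 26, -15, 0, 0, 0])

```text
time: 24.4
position: [0.3418, -0.0235, 0.1728]
tool_rot: [0.995, -0.095, 0.003, 0.003]
ft_force: [0.7, 0.3, -0.4]
grip_width: 0.0007
```

Run:
```python
from h import *
st(); im,m=look("t20"); p,d=robot.camera("scene"); cv2.imwrite("pics/s20.png",cv2.resize(p[190:280,280:410,::-1],None,fx=5,fy=5,interpolation=cv2.INTER_CUBIC))
cv2.imwrite("pics/m20.png",cv2.resize(m[200:295,205:295]*255,None,fx=5,fy=5))
np.save("pics/top20.npy",im)
```

```text
t 24.4 p [ 0.3418 -0.0235  0.1728] q [-0.394  0.245  2.157 -0.007  0.733  1.373] f [ 0.69  0.28 -0.4 ] g 0.0007
x [ 0.982 -0.19   0.006] z [ 0.004 -0.007 -1.   ]
```

View pics/t20.png

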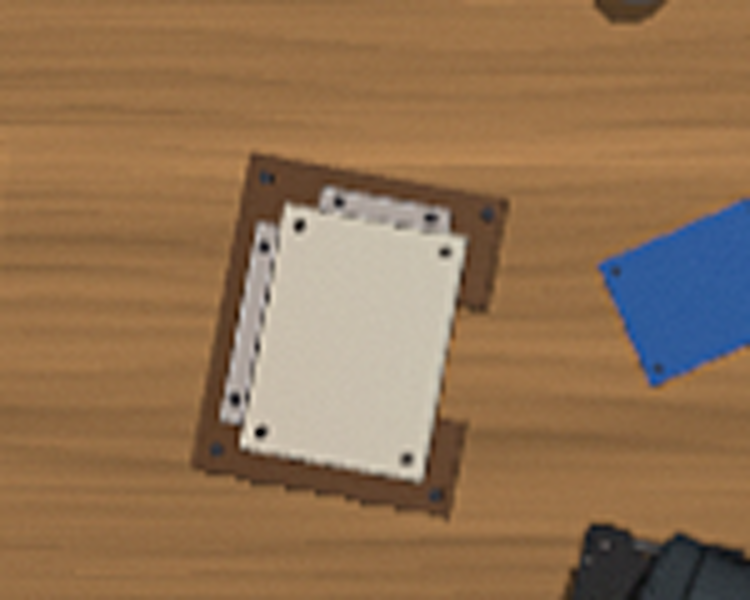

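View pics/s20.png

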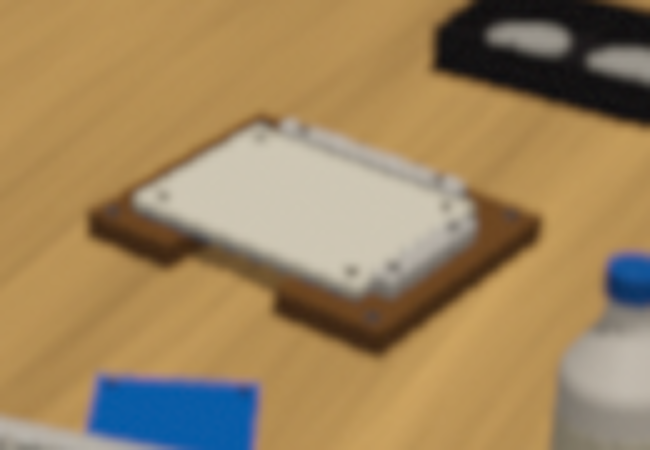

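Run:
```python
from h import *
im=np.load("pics/top20.npy"); g=cv2.cvtColor(im,cv2.COLOR_BGR2GRAY)
print(g[250,245:250],g[245,228:233])
px=np.array([(180+(a-2)/5,180+(b-2)/5) for a,b in [(299,226),(445,252),(407,459),(260,432)]],np.float32)
out=[]
for x,y in px:
    x0,y0=int(round(x)),int(round(y)); w=np.clip(150-g[y0-2:y0+3,x0-2:x0+3].astype(float),0,None); Y,X=np.mgrid[y0-2:y0+3,x0-2:x0+3]; out.append(((w*X).sum()/w.sum(),(w*Y).sum()/w.sum()))
J=injig(plane("top",out,.026))*1000; print(J.round(1),"centre",J.mean(0).round(1))
e=(J[0]-J[3])+(J[1]-J[2]); print("yaw deg",np.degrees(np.arctan2(e[1],e[0])))
m=(g>170).astype(np.uint8); m=cv2.morphologyEx(m,cv2.MORPH_CLOSE,np.ones((5,5))); 
for r in [r for r in rect_on("top",m,.026,amin=1000) if abs(r[0][0]-250)<20 and abs(r[0][1]-248)<20]:
    print(np.round(r[1:],1), injig([r[1]/1000,r[2]/1000,.026]).round(4))
for n in ["top"]:
    q=plane(n,[(307,163)],.15)
p,d=robot.camera("scene"); a=cv2.imread("pics/scene0.png"); df=cv2.absdiff(a,np.ascontiguousarray(p[:,:,::-1])).max(2)
for nm,(x0,x1,y0,y1) in dict(bottle=(385,420,238,305),tray=(362,426,184,216),scraper=(80,200,405,450)).items(): print(nm,(df[y0:y1,x0:x1]>50).sum())
```

```text
[192 192 191 191 194] [172 164 163 179 154]
[[ 68.   48.7   4. ]
 [ 68.2 -47.4   4. ]
 [-67.5 -48.    4. ]
 [-68.1  48.4   4. ]] centre [0.1 0.4 4. ]
yaw deg 0.19568210922637785
[513.2 227.3 171.3 134.5  -9.9] [[0.0075 0.0084 0.004 ]]
bottle 0
tray 0
scraper 0
```

>>> drive_tool(targets=[0, 0, -3, 0, 0, 0, 0, 0, -3, 0, 0, 0, 0, 0, -3, 0, 0, 0, 0, 0, -3, 0, 0, 0, 0, 0, -3, 0, 0, 0, 0, 0, -3, 0, 0, 0, 0, 0, -3, 0, 0, 0, 0, 0, -3, 0, 0, 0], grip=-0.3)

```text
time: 25.22
position: [0.3398, -0.0164, 0.2018]
tool_rot: [0.996, -0.09, -0.001, 0.001]
ft_force: [-0.1, -0.4, 0.1]
grip_width: 0.0463
```

Run:
```python
from h import *
st(); robot.hand_in()
```

```text
t 25.22 p [ 0.3398 -0.0164  0.2018] q [-0.378  0.18   2.118 -0.004  0.845  1.376] f [-0.06 -0.45  0.05] g 0.0463
x [ 0.984 -0.179 -0.001] z [-0.002 -0.002 -1.   ]
the job is handed in; nothing more can be done
```

The panel is on the jig, white side up and pushed against both stops. I handed the job in at about 25 s; the hand-in reports no verdict.

**What I did:** I pushed the panel out over the bed's +y edge until its centre was about 98 mm from the bed centre. I gripped the overhanging long side, lifted it clear, and turned it over in the air. I then laid it down with the lower finger in the notch, and pushed it against the long stop and then the short stop. Contact force rose to about 14 N and 12 N as each push came to a halt.

**Last checks (top camera, four screw holes):**
- **Position:** the panel centre was 0.1 mm in x and 0.4 mm in y from the measured nest point. That point itself is only good to about 2 mm.
- **Alignment:** the long side was 0.2° off the long stop.
- **Height:** I did not measure height or flatness separately. The panel looks flat on the board in both views.
- **Other objects:** the bottle, tray and scraper had not changed in the scene picture. The arm was clear of everything, with wrist force near zero.

**Disagreements:**
- A second check using the panel's outline came out 7–8 mm off, because it merged the panel with the stops. I discarded it.
- The fingertip position during the short-stop push suggested a panel edge about 2 mm further from the stop than nominal. The camera did not show that gap.

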